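# Unload the glass plates from the locking case into the drying rack

### The job

Take the resin block off the plate case's cover and lay it on the blue mat; then press the orange release tab down while sliding the cover along its rails until it is fully open and locks there. Lift every glass plate up out of its slot by its top edge and stand each in a bay of its own in the drying rack, without letting one fall over. Then slide the cover fully shut again so that the tab springs up locked, with the block still on the mat and the other things on the bench left where they are.

Things in the scene. Friction and masses are not known exactly. Their poses are not given: they have to be found in the camera images.
- case: Grey plate case, fixed: 116 x 228 x 110 mm (its x, y, z), origin at the centre of its underside, z up. The white cover on its top slides 178 mm toward the case's own +y in rails along the two long sides. The cover's top face is 97 mm above the case's underside; the rail lips rise to 110 mm and leave 92 mm between them
- case_in (a point): centre of the case's inner floor, 6 mm above its underside, case axes. Up to four plates stand here in slots 37.5 mm apart along y, broad faces looking along y, tops 80 mm above this floor; walls 86 mm above it. Free space: 32 mm between neighbouring plates, at least 25 mm beside the outer ones and 29 mm to the open cover, so go in with the fingers only 15 to 25 mm open
- cover (a joint): position of the sliding cover in m: 0 shut, 0.178 fully open (end stop), growing toward the case's +y. It slides with 1 to 3 N when released, and locks by itself at both ends
- tab (a joint): how far the release tab is pressed down, m: 0 up, 0.006 fully down (stop). Spring: 4 N to start, 9 N at the bottom. At both ends of the travel its side wings stand in notches of the rail lips and block the cover; it must be pressed more than 5 mm to leave a notch. Between the ends the lips hold it about 5 mm down; at each end it springs up if nothing presses it
- tab_rib (a point): centre of the upright finger rib on the orange release tab, case axes. The rib is 12 mm thick along y (the sliding direction), 48 mm long along x, 30 mm high: its top is 15 mm above this point and the tab's pad round its foot (70 x 36 mm) 15 mm below. Pinch it across its 12 mm from above, press down and draw it along. It rides on the cover
- plate_0_c (a point): centre of a green glass plate, 90 mm wide (its x), 5 mm thick (its y), 80 mm high (its z, up), 0.09 kg; starts upright in a slot of the case; None if this plate is absent
- plate_1_c (a point): centre of a green glass plate, 90 mm wide (its x), 5 mm thick (its y), 80 mm high (its z, up), 0.09 kg; starts upright in a slot of the case; None if this plate is absent
- plate_2_c (a point): centre of a green glass plate, 90 mm wide (its x), 5 mm thick (its y), 80 mm high (its z, up), 0.09 kg; starts upright in a slot of the case; None if this plate is absent
- plate_3_c (a point): centre of a green glass plate, 90 mm wide (its x), 5 mm thick (its y), 80 mm high (its z, up), 0.09 kg; starts upright in a slot of the case; None if this plate is absent
- bay_0 (a point): middle of the floor of bay 0 of the fixed white drying rack with wire hoops; floor 6 mm above the bench. x runs along the bay (plate's width), y across it, z up. Bays are 44 mm apart along y, all empty at first. Each is 14 mm wide at the floor and about 24 mm at the hoops' tops, 42 mm above the floor; hoops at x = -28 and 28 mm; base 120 mm along x
- bay_1 (a point): middle of the floor of bay 1 of the fixed white drying rack with wire hoops; floor 6 mm above the bench. x runs along the bay (plate's width), y across it, z up. Bays are 44 mm apart along y, all empty at first. Each is 14 mm wide at the floor and about 24 mm at the hoops' tops, 42 mm above the floor; hoops at x = -28 and 28 mm; base 120 mm along x
- bay_2 (a point): middle of the floor of bay 2 of the fixed white drying rack with wire hoops; floor 6 mm above the bench. x runs along the bay (plate's width), y across it, z up. Bays are 44 mm apart along y, all empty at first. Each is 14 mm wide at the floor and about 24 mm at the hoops' tops, 42 mm above the floor; hoops at x = -28 and 28 mm; base 120 mm along x
- bay_3 (a point): middle of the floor of bay 3 of the fixed white drying rack with wire hoops; floor 6 mm above the bench. x runs along the bay (plate's width), y across it, z up. Bays are 44 mm apart along y, all empty at first. Each is 14 mm wide at the floor and about 24 mm at the hoops' tops, 42 mm above the floor; hoops at x = -28 and 28 mm; base 120 mm along x
- mat_c (a point): centre of the top of the fixed blue mat, 70 x 110 mm (its x, y), 4 mm thick, lying on the bench
- block_c (a point): centre (half-way up) of the clear resin block with a beetle in it, 34 x 70 x 22 mm (its x, y, z), 0.06 kg; it starts lying flat on the closed cover with its long side roughly across the case; take it across its 34 mm
- tape: bystander: roll of tape lying flat, 96 mm across, 25 mm high, origin under its centre
- pen: bystander: black and white marker pen, 135 mm long (its y), 16 mm thick, origin under the middle
- dish: bystander: petri dish, 68 mm across, 15 mm high, origin under its centre
- tweezers: bystander: steel forceps, 118 mm long (its y), 11 mm high, origin under the middle

How it is judged:
By the outcome, as a careful person would: the job done as asked, in the order asked, and still so for the second after the job is handed in, with the robot touching nothing.
Of plate_0, plate_1, plate_2, plate_3 only 3 to 4 are there at a start; the rules pass over those that are not, and their reading is None.
At some moment in a run one of block may be knocked a few centimetres aside while the robot is not near it.
It also fails if it takes over 210 s, if anything falls off the work surface, if the arm or the gripper's body presses on something with over 40 N, if the wrist force passes 120 N, or if a joint passes its speed limit or range.

### The arm

A 7-joint arm with a two-finger parallel gripper is mounted at the origin on a cart in front of the work surface, level with it; the furniture and walls round the work are solid. World frame = base frame: x ahead of the robot, y to its left, z up, the work surface at z = 0. Lengths are in m, angles in rad, forces in N, time in s.
With the tool pointing down it reaches from about 0.425 to 0.925 m from the base axis. Payload 6.8 kg.
Tool frame: the origin (TCP) lies midway between the tips of the shut fingers; the grasp point (between the pads) lies 19 mm behind it (robot.pinch_z is the distance from the TCP to the grasp point, in m); z points along the fingers, y is the line along which they close (so a half turn about z gives the same grasp; the last joint's range is limited). The gripper opens to 85 mm and grips with 20 to 120 N. Pads are 22 mm wide; open, the fingers measure 114 mm over their backs; the gripper's body (76 mm by 85 mm) begins 54 mm behind the grasp point. The pads swing forward as they close: fully open they stand 13 mm farther back than shut.
Start: joints at [-1.235, 0.477, 0.022, 1.555, -0.011, 1.109, -0.083], TCP at [0.29, 0.61, 0.207] pointing down, gripper open.
Joint ranges: [-2.96, 2.96], [-0.34, 2.1], [-1.41, 1.46], [0.24, 2.44], [-1.37, 4.51], [0.17, 1.92], [-2.96, 2.96]. Speed limits (rad/s): [2.39, 2.39, 3.14, 3.14, 3.14, 3.14, 3.14].

### API

Orientations are given as a unit quaternion [w, x, y, z].
In Python, from workcell import robot gives the robot as it stands.
- The arm moves only by the tool drive_tool, never from a script. Its argument "steps" is one flat list of numbers, 7 for each row, row after row: the shift along the tool's x, y, z in m, then the turn, a rotation vector about the tool's x, y, z in degrees, then the finger opening in m, from 0 to 0.0854. A call has exactly 5 rows; each row is the pose to reach, as a shift and turn from the pose commanded when the call began, along the tool's axes at that moment; what a row does not reach only later rows make up. A row lasts 1/8 s, in which the tool goes at most 62.5 mm and 10.7 degrees, less where a joint would pass 70% of its speed; a pose out of reach is approached as far as the arm can. A call with a gripper value outside its range is refused whole. The fingers move at their own pace and stop on an object; "force" is the grip in N (left out, the last holds). Time passes only in rows, so rows that repeat a pose let the fingers close, or fill a call up. It gives the time, the measured TCP pose, the force, the opening and the grip force at its end, in the units of the state.
- robot.sense(): the state, without advancing time (a new reading comes with each control period).
- robot.read_camera(name): name is "side" or "top" or "wrist"; returns a dict with "frame" (384x512x3 uint8, blue, green, red), "fovy" (degrees; the focal length in pixels is half the picture's height over the tangent of half this angle, whatever the lens; pixels are square), "cx", "cy" (the principal point, pixels), "R" (3x3) and "t" (3): a world point X has camera coordinates R X + t. Camera axes: x right, y down, z forward; pixel columns grow to the right and rows downward; lengths in m; the calibration is good to about 2 mm. The wrist camera is an equidistant fisheye: a pixel r from the principal point sees the ray r / f radians off the axis. A picture is of the moment at which its call begins. There is no depth.
- robot.job_done(): hands the job in; it is judged then, once.
The state is a dict: "clock": time; "joint_positions": joint angles; "dq": joint speeds; "tau": joint torques, N m; "tool_pos": TCP position; "tcp_rot": TCP orientation; "contact_force": force on the tool from outside, world axes, zero at the start; "wrist_torque": the same for the moment, N m; "grip_width": opening from 0.0 (shut) to 1.0 (fully open); "finger_force": force on a finger pad.
Only numpy, scipy, OpenCV 4.12 (cv2) and the standard library are available. Lean on these libraries where they do the work, as an engineer would, in place of code of your own. Each camera call takes 0.05 s, during which the arm holds its last target. There are 200 camera calls.

## Working session

There is one attempt and no reset: what is moved stays moved. The work goes in short steps, Python scripts to look and compute and a tool call to move; the robot and the scene stay as the last step left them, time stands still between calls to the robot, and variables do not carry over. Pictures are saved under pics/ and viewed, at most 14 in all, crops included, and the job is handed in when it is done.

Besides the shell and the picture viewer there is one more tool, called by a JSON object that holds its "name" and its "arguments". drive_tool: Moves the arm, as the interface text tells. Its arguments: {"type":"object","properties":{"steps":{"type":"array","items":{"type":"number"}},"force":{"type":"number"}},"required":["steps"]}

```bash
ls; mkdir -p pics; cat > h.py <<'E'
import numpy as np, cv2
from workcell import robot
def cam(n):
    c=robot.read_camera(n); c['f']=192/np.tan(np.radians(c['fovy'])/2); c['R']=np.array(c['R']); c['t']=np.array(c['t']); return c
def ray(c,u,v,fish=False):
    a=np.array([u-c['cx'],v-c['cy']])/c['f']
    if fish:
        r=np.linalg.norm(a)+1e-9; d=np.array([*(a/r*np.sin(r)),np.cos(r)])
    else: d=np.array([*a,1.])
    return -c['R'].T@c['t'], c['R'].T@d
def at(c,u,v,z,fish=False):
    o,d=ray(c,u,v,fish); return o+d*(z-o[2])/d[2]
def proj(c,X,fish=False):
    p=c['R']@np.array(X)+c['t']
    if fish:
        r=np.hypot(p[0],p[1])+1e-9; th=np.arctan2(r,p[2]); return c['f']*th*p[:2]/r+[c['cx'],c['cy']]
    return c['f']*p[:2]/p[2]+[c['cx'],c['cy']]
def save(n,im,s=1): cv2.imwrite('pics/'+n,cv2.resize(im,None,fx=s,fy=s,interpolation=cv2.INTER_CUBIC))
E
python3 - <<'E'
from h import *
np.set_printoptions(precision=4,suppress=True)
for n in ['top','side','wrist']:
    c=cam(n); save(n+'0.png',c['frame'],1.5); print(n,c['fovy'],c['cx'],c['cy'],-c['R'].T@c['t'],c['R'])
s=robot.sense(); print(s, robot.pinch_z)
E
```

```text
pics
top 53.35067825112235 252.77518991688174 189.91237383508835 [ 0.3933 -0.0243  1.2413] [[ 0.0271 -0.9996  0.0019]
 [-0.9828 -0.027  -0.1826]
 [ 0.1826  0.0031 -0.9832]]
side 46.63361559034921 249.85232278892954 189.47629068419133 [ 0.634  -1.045   1.0461] [[ 0.9972  0.0738  0.0144]
 [ 0.0606 -0.6754 -0.735 ]
 [-0.0446  0.7338 -0.6779]]
wrist 65.70646984690485 252.8970835855121 193.7748577487488 [0.2158 0.6449 0.374 ] [[ 0.4302  0.9027 -0.0017]
 [ 0.8547 -0.4067  0.3227]
 [ 0.2906 -0.1403 -0.9465]]
{'clock': 0.15, 'joint_positions': array([-1.2351,  0.4777,  0.0224,  1.5562, -0.0115,  1.1093, -0.0831]), 'dq': array([ 0.0002, -0.0032,  0.001 , -0.0026,  0.0012, -0.0024,  0.0002]), 'tau': array([  0.0022, -59.6926,   1.6098, -28.1493,   0.0126,   0.0065,
         0.    ]), 'tool_pos': array([0.2896, 0.6092, 0.2061]), 'tcp_rot': array([-0.0001,  0.2201,  0.9755, -0.0007]), 'contact_force': array([-0.2361, -0.3696, -0.457 ]), 'wrist_torque': array([ 0.0534, -0.0293,  0.0453]), 'finger_force': 0.0, 'grip_width': 1.0005825952818694} 0.0187
```

View pics/top0.png

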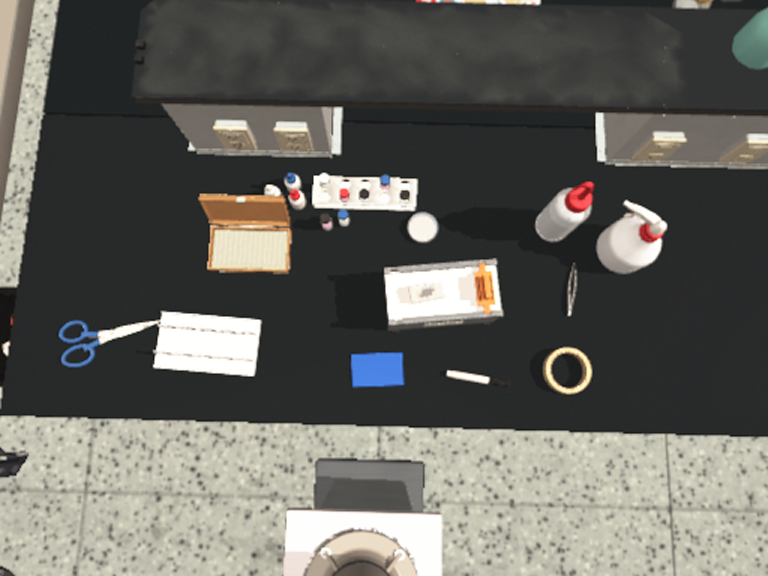

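View pics/side0.png

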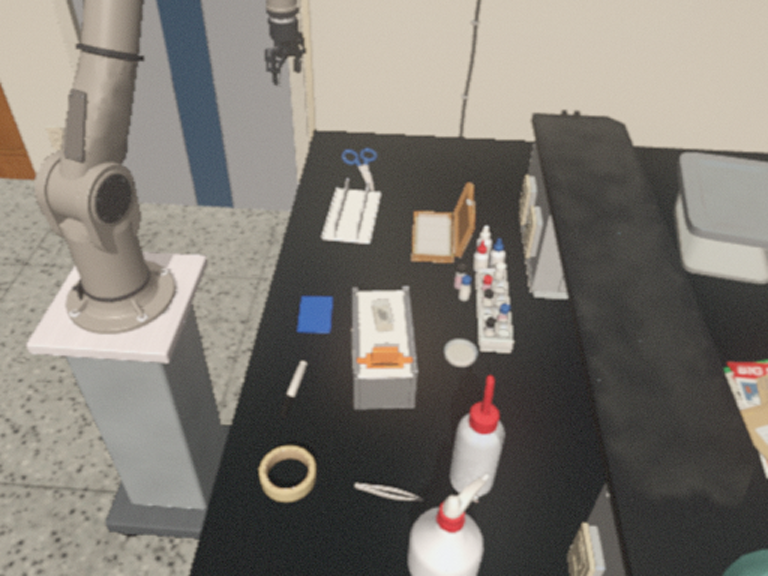

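The top view shows the case at about (443,293) with the orange tab at its right end (485,287), and the block at (426,292). The mat is at (377,369) and the rack at (207,343). The pen, tape, tweezers and dish are to the right and above. I'll zoom in on these.

```bash
python3 - <<'E'
from h import *
c=cam('top'); f=c['frame']
a=cv2.resize(f[165:265,225:345],None,fx=6,fy=6,interpolation=cv2.INTER_CUBIC)[:600,:720]
save('case0.png',a)
b=cv2.resize(f[200:260,95:185],None,fx=6,fy=6,interpolation=cv2.INTER_CUBIC)
save('rack0.png',b)
# mat
hsv=cv2.cvtColor(f,cv2.COLOR_BGR2HSV)
def big(m):
    cs=cv2.findContours(m.astype(np.uint8),0,2)[0]; return max(cs,key=cv2.contourArea)
m=cv2.inRange(hsv,(105,120,80),(125,255,255)); m[:, :200]=0; m[:220]=0
r=cv2.minAreaRect(big(m)); print('mat',r,at(c,*r[0],0.004)); 
print([at(c,*p,0.004).round(3) for p in cv2.boxPoints(r)])
m=cv2.inRange(hsv,(5,150,120),(20,255,255)); m[:, :300]=0
r=cv2.minAreaRect(big(m)); print('tab',r,[at(c,*p,0.102).round(3) for p in cv2.boxPoints(r)])
m=cv2.inRange(f,(150,150,150),(255,255,255)); m[:, :95]=0;m[:,185:]=0;m[:200]=0;m[262:]=0
r=cv2.minAreaRect(big(m)); print('rack',r,at(c,*r[0],0.004),[at(c,*p,0.004).round(3) for p in cv2.boxPoints(r)])
E
```

```text
mat ((251.22201538085938, 246.05111694335938), (22.821752548217773, 35.13191223144531), 87.70938873291016) [ 0.43996086 -0.02038221  0.004     ]
[array([0.472, 0.039, 0.004]), array([ 0.48 , -0.074,  0.004]), array([ 0.408, -0.079,  0.004]), array([0.4  , 0.033, 0.004])]
tab ((322.63079833984375, 192.04617309570312), (32.497100830078125, 10.666986465454102), 82.87498474121094) [array([ 0.651, -0.21 ,  0.102]), array([ 0.657, -0.243,  0.102]), array([ 0.557, -0.254,  0.102]), array([ 0.553, -0.222,  0.102])]
rack ((133.1208953857422, 228.3294219970703), (78.22784423828125, 38.28712463378906), 4.864514350891113) [0.48624443 0.36261272 0.004     ] [array([0.432, 0.488, 0.004]), array([0.556, 0.491, 0.004]), array([0.541, 0.235, 0.004]), array([0.418, 0.237, 0.004])]
```

View pics/case0.png

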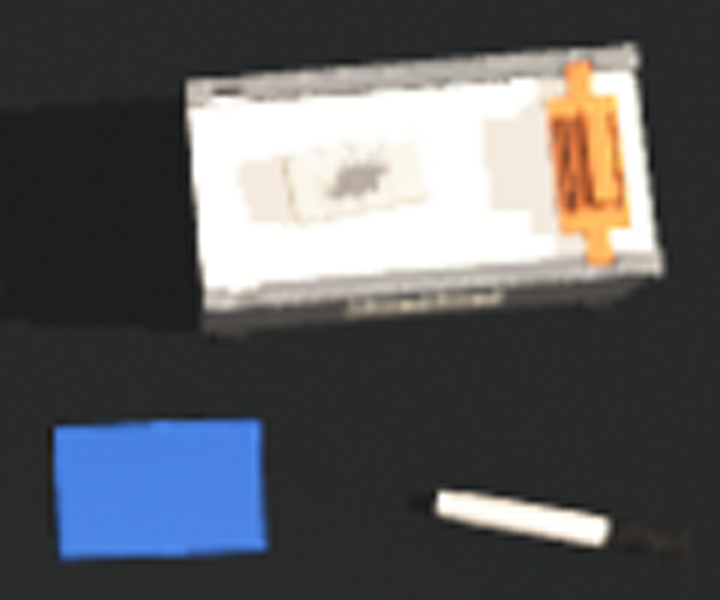

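View pics/rack0.png

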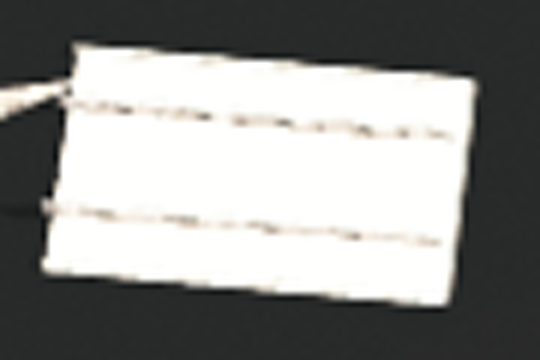

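```bash
python3 - <<'E'
from h import *
np.set_printoptions(precision=4,suppress=True)
c=cam('top')
P=lambda l,z,o:np.array([at(c,o[0]+(u+.5)/6-.5,o[1]+(v+.5)/6-.5,z) for u,v in l])
k=P([(187,82),(637,45),(662,270),(205,300)],.11,(225,165)); print('case',k,k.mean(0))
for i in range(4): d=k[(i+1)%4]-k[i]; print(np.linalg.norm(d),np.degrees(np.arctan2(d[1],d[0])))
b=P([(297,155),(418,147),(427,202),(290,222)],.119,(225,165)); print('block',b,b.mean(0))
k=P([(75,45),(475,78),(450,305),(45,270)],.006,(95,200)); print('rack',k,k.mean(0))
for i in range(4): d=k[(i+1)%4]-k[i]; print(np.linalg.norm(d),np.degrees(np.arctan2(d[1],d[0])))
E
```

```text
case [[ 0.6395 -0.0288  0.11  ]
 [ 0.665  -0.2561  0.11  ]
 [ 0.5504 -0.2673  0.11  ]
 [ 0.5292 -0.0405  0.11  ]] [ 0.596  -0.1482  0.11  ]
0.22872191985010829 -83.61500284264129
0.11507772890657474 -174.3795919357793
0.2277963810240846 95.34171700682882
0.11092131838388715 6.089367723558453
block [[ 0.6019 -0.0844  0.119 ]
 [ 0.6076 -0.1446  0.119 ]
 [ 0.58   -0.1493  0.119 ]
 [ 0.5681 -0.0815  0.119 ]] [ 0.5894 -0.1149  0.119 ]
rack [[0.5528 0.4526 0.006 ]
 [0.5407 0.2343 0.006 ]
 [0.419  0.2398 0.006 ]
 [0.4315 0.4568 0.006 ]] [0.486  0.3459 0.006 ]
0.21854686287075736 -93.1631757005891
0.12182315644002444 177.45469078551463
0.21744780993863178 86.69196395582647
0.12129031628308515 -2.023026742540713
```

```bash
cat >> h.py <<'E'
from scipy.spatial.transform import Rotation as Ro
np.set_printoptions(precision=4,suppress=True)
def Rt(s=None):
    q=(s or robot.sense())['tcp_rot']; return Ro.from_quat([q[1],q[2],q[3],q[0]])
def down(yaw):
    a=np.radians(yaw); y=np.array([np.cos(a),np.sin(a),0]); z=np.array([0,0,-1.]); return Ro.from_matrix(np.c_[np.cross(y,z),y,z])
def go(*tgts):
    "tgts: (x,y,z,yaw) -> tool-frame shift and rotvec from current pose"
    s=robot.sense(); R=Rt(s); p=np.array(s['tool_pos'])
    print('now',p,'yawy',np.degrees(np.arctan2(*R.as_matrix()[1::-1,1])),'F',s['contact_force'],'w',s['grip_width']*.0854,'ff',s['finger_force'],'t',s['clock'],'j7',s['joint_positions'][6])
    for x,y,z,yaw in tgts:
        print((R.inv().apply(np.array([x,y,z])-p)*1000).round(1),'mm', np.degrees((R.inv()*down(yaw)).as_rotvec()).round(2))
E
python3 -c "
from h import *
go((.486,.346,.25,87))"
```

```text
now [0.2897 0.6093 0.2064] yawy 64.57037148946922 F [-0.3448 -0.3373 -0.5393] w 0.08531876845824453 ff 0.0 t 0.25 j7 -0.08307943744872588
[-290.3 -153.6  -43.4] mm [ -0.05  -0.01 -22.43]
```

{"name": "drive_tool", "arguments": {"steps": [-0.058, -0.031, -0.009, 0, 0, -4.5, 0.0854, -0.116, -0.062, -0.018, 0, 0, -9, 0.0854, -0.174, -0.092, -0.027, 0, 0, -13.5, 0.0854, -0.232, -0.123, -0.036, 0, 0, -18, 0.0854, -0.29, -0.154, -0.044, 0, 0, -22.4, 0.0854]}}

```text
clock: 0.88
tool_pos: [0.4755, 0.3593, 0.249]
tcp_rot: [0.0, 0.025, 1.0, 0.0]
contact_force: [0.4, 0.6, 0.3]
grip_width: 1.001
finger_force: 0.0
```

```bash
python3 - <<'E'
from h import *
go((.486,.346,.25,87))
c=cam('wrist'); save('wr.png',c['frame'],1.5)
E
```

```text
now [0.4755 0.3593 0.249 ] yawy 87.12278126450605 F [0.3777 0.5514 0.3399] w 0.08545204695358863 ff 0.0 t 0.875 j7 0.7809656038702069
[-11.1 -12.7  -1. ] mm [0.02 0.02 0.12]
```

View pics/wr.png

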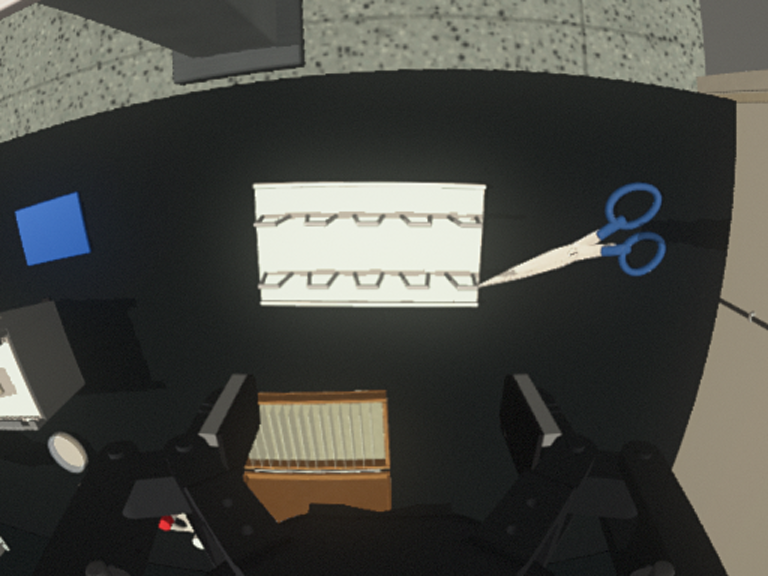

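The picture shows five dividers per row (far row v≈219, near row v≈283) across the rack, at 1.5x scale, so four bays lie between them. I'll overlay a model of the rack.

```bash
cat > rk.py <<'E'
from h import *
c=cam('wrist'); f=c['frame']; im=cv2.resize(f[110:215,160:335],None,fx=4,fy=4,interpolation=cv2.INTER_CUBIC)
def ov(cx,cy,yaw,col):
    a=np.radians(yaw); ex=np.array([np.cos(a),np.sin(a)]); ey=np.array([-np.sin(a),np.cos(a)])
    def pt(x,y,z): q=np.array([cx,cy])+x*ex+y*ey; u=proj(c,[*q,z],True); return tuple(((u-[160,110])*4+1.5).astype(int))
    for i in range(-2,3):
        for x in(-.028,.028):
            l=[pt(x,i*.044+d,z) for d,z in((-.015,.006),(-.010,.048),(.010,.048),(.015,.006))]
            for p,q in zip(l,l[1:]): cv2.line(im,p,q,col,1)
    b=[pt(x*.06,y*.109,.006) for x,y in((-1,-1),(1,-1),(1,1),(-1,1))]
    cv2.polylines(im,[np.array(b)],True,col,1)
import sys
ov(*map(float,sys.argv[1:4]),(0,0,255)); save(sys.argv[4],im)
E
python3 rk.py .486 .346 -3 rk1.png
```

```text
(no output)
```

View pics/rk1.png

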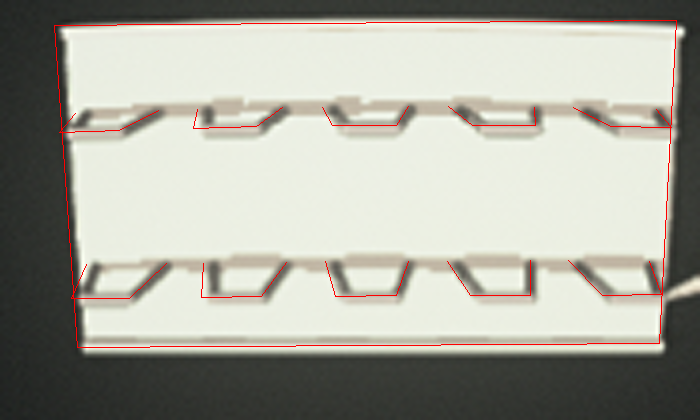

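The model fits with a small shift, so I take the rack at (.488,.348) with yaw -3.5°. Next is the block.

```bash
python3 -c "
from h import *
go((.589,-.115,.2,5))"
```

```text
now [0.4808 0.3528 0.2498] yawy 86.3224236594728 F [-0.4544 -0.4688 -0.8435] w 0.0852707349430882 ff 0.0 t 0.975 j7 0.7785410275020049
[-137.8 -459.8   51.4] mm [ 0.06  0.29 81.32]
```

{"name": "drive_tool", "arguments": {"steps": [-0.016, -0.058, 0.006, 0, 0, 10, 0.06, -0.032, -0.116, 0.012, 0, 0, 20, 0.06, -0.048, -0.174, 0.019, 0, 0, 30, 0.06, -0.064, -0.232, 0.025, 0, 0, 40, 0.06, -0.08, -0.29, 0.031, 0, 0, 50, 0.06]}}

```text
clock: 1.6
tool_pos: [0.5393, 0.0656, 0.2176]
tcp_rot: [0.0, 0.449, 0.894, 0.0]
contact_force: [1.4, -0.2, -0.0]
grip_width: 0.704
finger_force: 0.0
```

```bash
python3 -c "
from h import *
go((.589,-.115,.2,5))"
```

```text
now [0.5393 0.0656 0.2176] yawy 36.64182321790508 F [ 1.4287 -0.2421 -0.0246] w 0.06010574935443448 ff 0.0 t 1.6 j7 0.49464751101335225
[-174.6  -67.9   17.5] mm [ 0.04 -0.01 31.64]
```

{"name": "drive_tool", "arguments": {"steps": [-0.055, -0.021, 0.006, 0, 0, 10, 0.06, -0.11, -0.042, 0.012, 0, 0, 20, 0.06, -0.165, -0.062, 0.018, 0, 0, 31.5, 0.06, -0.165, -0.062, 0.018, 0, 0, 31.5, 0.06, -0.165, -0.062, 0.018, 0, 0, 31.5, 0.06]}}

```text
clock: 2.22
tool_pos: [0.5887, -0.1011, 0.1992]
tcp_rot: [-0.0, 0.672, 0.74, -0.0]
contact_force: [-0.7, 0.1, -0.7]
grip_width: 0.7
finger_force: 0.0
```

```bash
python3 - <<'E'
from h import *
go((.589,-.115,.2,5))
c=cam('wrist'); im=cv2.resize(c['frame'],None,fx=1.5,fy=1.5)
def ov(cx,cy,yaw,pts,col):
    M=Ro.from_euler('z',yaw,degrees=True)
    l=[proj(c,M.apply(p)+[cx,cy,0],True)*1.5 for p in pts]
    cv2.polylines(im,[np.array(l).astype(int)],True,col,1)
sq=lambda hx,hy,z:[(-hx,-hy,z),(hx,-hy,z),(hx,hy,z),(-hx,hy,z)]
ov(.596,-.148,6,sq(.058,.114,.11),(0,0,255)); ov(.596,-.148,6,sq(.046,.114,.11),(0,0,255))
ov(.589,-.115,5,sq(.017,.035,.119),(0,0,255)); ov(.440,-.020,4,sq(.035,.055,.004),(0,0,255))
save('wb.png',im)
E
```

```text
now [ 0.5887 -0.1011  0.1992] yawy 5.524797835084289 F [-0.7367  0.1378 -0.7252] w 0.0597734382727802 ff 0.0 t 2.225 j7 0.3506695307008625
[-13.8  -1.   -0.8] mm [-0.04 -0.03  0.52]
```

View pics/wb.png

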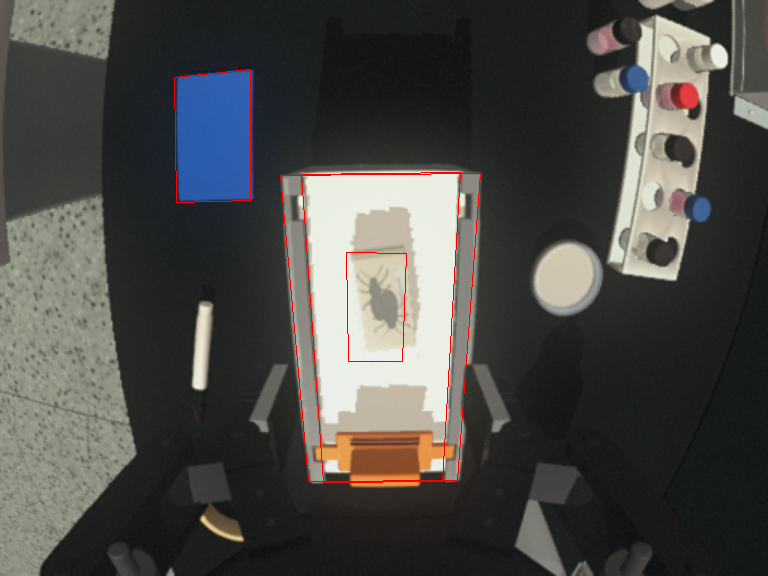

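The case and mat overlays match. The block's corners are at about (350,253), (405,247), (416,347) and (363,352), slightly turned.

```bash
python3 - <<'E'
from h import *
c=cam('wrist')
k=np.array([at(c,u/1.5,v/1.5,.119,True) for u,v in [(350,253),(405,247),(416,347),(363,352)]]); print(k,k.mean(0))
for i in range(4): d=k[(i+1)%4]-k[i]; print(np.linalg.norm(d),np.degrees(np.arctan2(d[1],d[0])))
E
```

```text
[[ 0.5709 -0.0808  0.119 ]
 [ 0.6019 -0.0742  0.119 ]
 [ 0.6161 -0.1363  0.119 ]
 [ 0.5837 -0.1429  0.119 ]] [ 0.5932 -0.1085  0.119 ]
0.03171493422781245 11.971899482410436
0.06374535443438756 -77.17863390029582
0.03304967296121646 -168.51616885743195
0.06345801087448023 101.62113579705576
```

```bash
python3 -c "
from h import *
go((.593,-.109,.14,12),(.593,-.109,.1,12))"
```

```text
now [ 0.5888 -0.0999  0.1995] yawy 5.661940811336304 F [ 0.3338 -0.4257  0.182 ] w 0.059763747396487474 ff 0.0 t 2.325 j7 0.3508997647070699
[-9.5  3.3 59.5] mm [-0.   -0.06 -6.34]
[-9.6  3.3 99.5] mm [-0.   -0.06 -6.34]
```

{"name": "drive_tool", "arguments": {"steps": [-0.0095, 0.0033, 0.03, 0, 0, -6.3, 0.048, -0.0095, 0.0033, 0.06, 0, 0, -6.3, 0.048, -0.0095, 0.0033, 0.085, 0, 0, -6.3, 0.048, -0.0095, 0.0033, 0.095, 0, 0, -6.3, 0.048, -0.0095, 0.0033, 0.098, 0, 0, -6.3, 0.048]}}

```text
clock: 2.95
tool_pos: [0.5931, -0.1101, 0.1016]
tcp_rot: [-0.0, 0.63, 0.776, 0.0]
contact_force: [0.1, -0.5, -0.1]
grip_width: 0.563
finger_force: 0.0
```

{"name": "drive_tool", "arguments": {"steps": [0, 0, 0.001, 0, 0, 0, 0.02, 0, 0, 0.001, 0, 0, 0, 0.02, 0, 0, 0.001, 0, 0, 0, 0.02, 0, 0, 0.001, 0, 0, 0, 0.02, 0, 0, 0.001, 0, 0, 0, 0.02], "force": 30}}

```text
clock: 3.58
tool_pos: [0.593, -0.1111, 0.1007]
tcp_rot: [0.0, 0.631, 0.776, 0.0]
contact_force: [-0.3, -1.2, -1.4]
grip_width: 0.235
finger_force: 0.0
```

{"name": "drive_tool", "arguments": {"steps": [0, 0, -0.02, 0, 0, 0, 0.048, 0, 0, -0.06, 0, 0, 0, 0.048, 0, 0, -0.1, 0, 0, 0, 0.048, 0, 0, -0.1, 0, 0, 0, 0.048, 0, 0, -0.1, 0, 0, 0, 0.048]}}

```text
clock: 4.2
tool_pos: [0.5926, -0.1108, 0.2001]
tcp_rot: [-0.0, 0.631, 0.776, -0.0]
contact_force: [-0.3, 0.1, -0.7]
grip_width: 0.562
finger_force: 0.0
```

```bash
python3 - <<'E'
from h import *
go((.593,-.109,.1,12))
c=cam('wrist'); save('wb2.png',c['frame'],1.5)
E
```

```text
now [ 0.5926 -0.1108  0.2001] yawy 11.77775065089218 F [-0.2941  0.0922 -0.6968] w 0.048012029062261555 ff 0.0 t 4.2 j7 0.4691536576395755
[  1.7   0.9 100.1] mm [-0.03 -0.03 -0.22]
```

View pics/wb2.png

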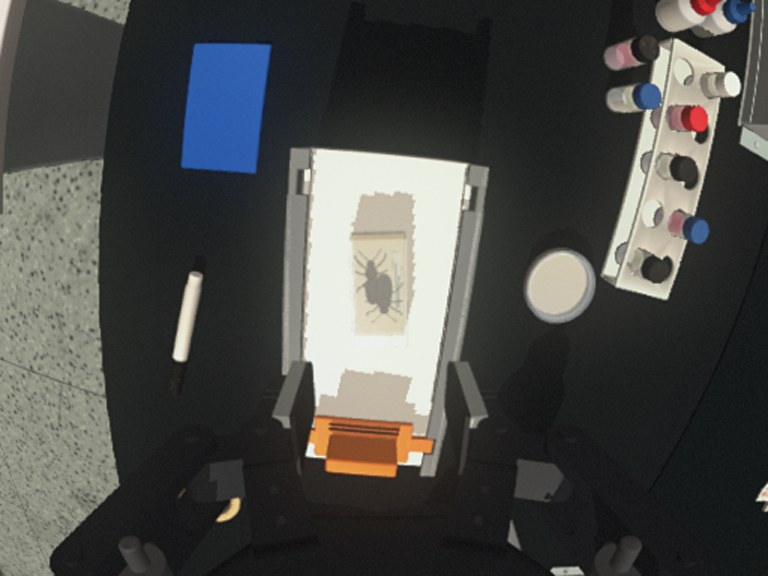

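The block is at about (380,285), ahead of the fingers, so the grasp missed it. I'll recompute its position from this view and from the side camera.

```bash
python3 - <<'E'
from h import *
c=cam('wrist')
k=np.array([at(c,u/1.5,v/1.5,.119,True) for u,v in [(352,232),(406,234),(410,333),(356,333)]]); print(k,k.mean(0))
for i in range(4): d=k[(i+1)%4]-k[i]; print(np.linalg.norm(d),np.degrees(np.arctan2(d[1],d[0])))
print(proj(c,[.593,-.111,.2],True)*1.5,proj(c,[.593,-.1085,.119],True)*1.5)
cs=cam('side'); ct=cam('top')
a=cs['frame'][170:290,215:300]; b=ct['frame'][165:225,250:340]
im=np.zeros((600,800,3),np.uint8); a=cv2.resize(a,None,fx=5,fy=5,interpolation=2)[:600]; b=cv2.resize(b,None,fx=4,fy=4,interpolation=2)
im[:a.shape[0],:a.shape[1]]=a; im[:b.shape[0],430:430+360]=b[:,:360]
for cc,o,s,of in((cs,(215,170),5,0),(ct,(250,165),4,430)):
    for x,y in[(-1,-1),(1,-1),(1,1),(-1,1)]:
        q=Ro.from_euler('z',11,degrees=True).apply([x*.017,y*.035,0])+[.593,-.1085,.119]
        u=((proj(cc,q)-o)*s+s/2).astype(int); cv2.circle(im,(u[0]+of,u[1]),2,(0,0,255),-1)
save('sb.png',im)
E
```

```text
[[ 0.5711 -0.0812  0.119 ]
 [ 0.6013 -0.0761  0.119 ]
 [ 0.6173 -0.1354  0.119 ]
 [ 0.585  -0.1421  0.119 ]] [ 0.5937 -0.1087  0.119 ]
0.03067174127171987 9.573374911941185
0.061417351990283295 -74.913012035106
0.032995255431274954 -168.26187608686664
0.06248338861071198 102.87737487053826
[378.7579 349.5425] [380.0255 284.2087]
```

View pics/sb.png

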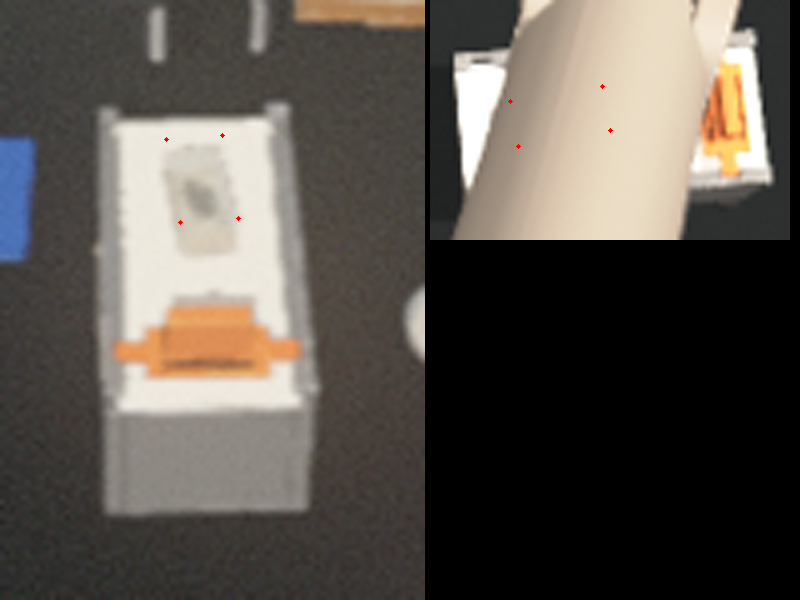

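```bash
python3 - <<'E'
from h import *
def tri(rays):
    A=np.zeros((3,3));b=np.zeros(3)
    for o,d in rays:
        d=d/np.linalg.norm(d);M=np.eye(3)-np.outer(d,d);A+=M;b+=M@o
    X=np.linalg.solve(A,b); return X,[np.linalg.norm((np.eye(3)-np.outer(d,d)/(d@d))@(X-o)) for o,d in rays]
cw=cam('wrist'); cs=cam('side'); ct=cam('top')
S=lambda u,v:ray(cs,215+u/5-.4,170+v/5-.4); W=lambda u,v:ray(cw,u/1.5,v/1.5,True); T=lambda u,v:ray(ct,225+u/6-.4,165+v/6-.4)
print('beetle',tri([S(203,198),W(380,287)]),tri([S(203,198),T(360,180)]),tri([W(380,287),T(360,180)]))
print('lip far-left +y,-x',tri([S(108,108),T(205,300)]), 'far right',tri([S(278,103),T(187,82)]))
print('near R',tri([S(313,388),T(637,45)]))
print(tri([S(203,198),W(380,287),T(360,180)]))
E
```

```text
beetle (array([ 0.5943, -0.1139,  0.1077]), [np.float64(0.00019031557153467536), np.float64(0.00019031557153467832)]) (array([ 0.5932, -0.1165,  0.1097]), [np.float64(0.0014430929074908568), np.float64(0.0014430929074911603)]) (array([ 0.5947, -0.1181,  0.0945]), [np.float64(0.0003093290132848686), np.float64(0.00030932901328479563)])
lip far-left +y,-x (array([ 0.5302, -0.0405,  0.1071]), [np.float64(0.0006285142631095702), np.float64(0.0006285142631095494)]) far right (array([ 0.6374, -0.0292,  0.1105]), [np.float64(0.001981830222142808), np.float64(0.001981830222142688)])
near R (array([ 0.6643, -0.2562,  0.1102]), [np.float64(0.0005960833300249886), np.float64(0.0005960833300250834)])
(array([ 0.5936, -0.1152,  0.108 ]), [np.float64(0.0011767035314997102), np.float64(0.001351068709655374), np.float64(0.0022653226121307265)])
```

```bash
python3 - <<'E'
from h import *
s=robot.sense();R=Rt(s);p=s['tool_pos'];c=cam('wrist')
for z in(0,-.005,-.01,-.019,-.03,-.04):
    print(z,[(proj(c,p+R.apply([x,y,z]),True)*1.5).round(0) for y in(-.024,.024) for x in (-.011,.011)])
save('fing.png',c['frame'][225:320,170:340],4)
E
```

```text
0 [array([321., 371.]), array([319., 324.]), array([433., 371.]), array([435., 324.])]
-0.005 [array([320., 376.]), array([317., 329.]), array([434., 376.]), array([437., 329.])]
-0.01 [array([319., 382.]), array([315., 334.]), array([435., 382.]), array([438., 334.])]
-0.019 [array([316., 394.]), array([312., 344.]), array([438., 394.]), array([441., 344.])]
-0.03 [array([312., 409.]), array([308., 357.]), array([441., 409.]), array([445., 357.])]
-0.04 [array([309., 425.]), array([304., 371.]), array([445., 425.]), array([449., 371.])]
```

View pics/fing.png

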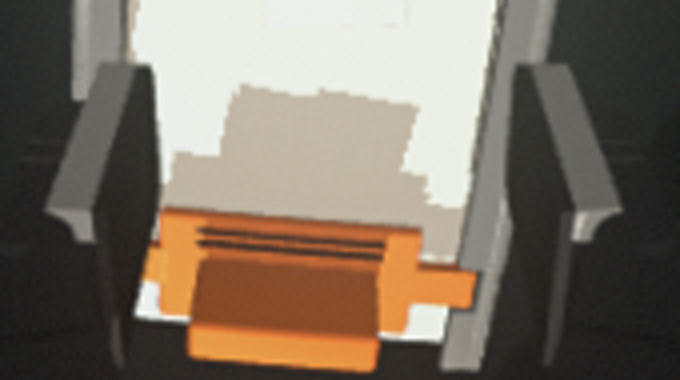

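```bash
python3 - <<'E'
from h import *
cs=cam('side'); s=robot.sense(); p=s['tool_pos']; print(p)
for u,v in((155,62),(258,55)):
    o,d=ray(cs,215+u/5-.4,170+v/5-.4)
    for y in(-.122,-.111,-.10): print(y,o+d*(y-o[1])/d[1])
save('side_g.png',cs['frame'][60:260,200:340],4)
E
python3 -c "
import cv2;i=cv2.imread('pics/side_g.png');cv2.imwrite('pics/side_g.png',i[:600])"
```

```text
[ 0.5928 -0.1111  0.2002]
-0.122 [ 0.5657 -0.122   0.2206]
-0.111 [ 0.5649 -0.111   0.2108]
-0.1 [ 0.564 -0.1    0.201]
-0.122 [ 0.6227 -0.122   0.2304]
-0.111 [ 0.6226 -0.111   0.2207]
-0.1 [ 0.6224 -0.1     0.2109]
```

View pics/side_g.png

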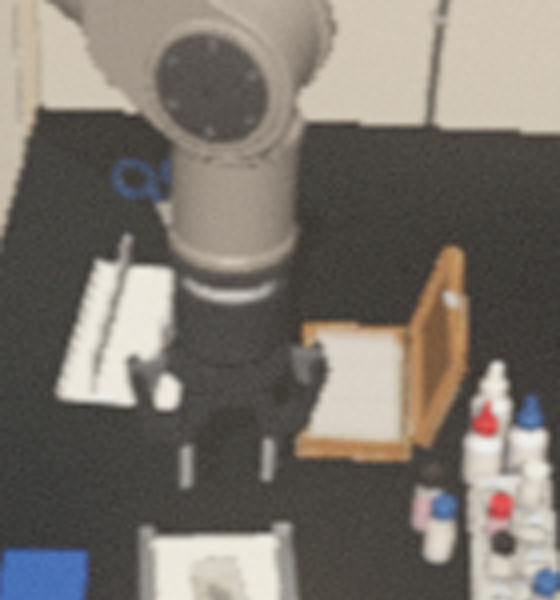

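Both views put the fingertips about 20–28 mm above the reported TCP at this opening, so I closed above the block. I'll go about 20 mm lower.

{"name": "drive_tool", "arguments": {"steps": [-0.004, 0, 0.05, 0, 0, 0, 0.048, -0.004, 0, 0.09, 0, 0, 0, 0.048, -0.004, 0, 0.108, 0, 0, 0, 0.048, -0.004, 0, 0.114, 0, 0, 0, 0.048, -0.004, 0, 0.115, 0, 0, 0, 0.048], "force": 30}}

```text
clock: 5.28
tool_pos: [0.5946, -0.1152, 0.0865]
tcp_rot: [0.001, 0.631, 0.776, 0.0]
contact_force: [-0.2, -1.1, 0.3]
grip_width: 0.564
finger_force: 0.0
```

{"name": "drive_tool", "arguments": {"steps": [-0.004, 0, 0, 0, 0, 0, 0.02, -0.004, 0, 0, 0, 0, 0, 0.02, -0.004, 0, 0, 0, 0, 0, 0.02, -0.004, 0, 0, 0, 0, 0, 0.02, -0.004, 0, 0, 0, 0, 0, 0.02]}}

```text
clock: 5.9
tool_pos: [0.5959, -0.1196, 0.087]
tcp_rot: [0.001, 0.631, 0.776, 0.001]
contact_force: [-0.2, -0.9, 7.2]
grip_width: 0.388
finger_force: 30.4
```

{"name": "drive_tool", "arguments": {"steps": [0, 0, -0.03, 0, 0, 0, 0.02, 0, 0, -0.07, 0, 0, 0, 0.02, 0, 0, -0.08, 0, 0, 0, 0.02, 0, 0, -0.08, 0, 0, 0, 0.02, 0, 0, -0.08, 0, 0, 0, 0.02]}}

```text
clock: 6.52
tool_pos: [0.5936, -0.1186, 0.1641]
tcp_rot: [-0.001, 0.631, 0.776, -0.001]
contact_force: [-0.2, -0.3, -1.5]
grip_width: 0.381
finger_force: 30.0
```

```bash
python3 -c "
from h import *
go((.440,-.02,.167,4))"
```

```text
now [ 0.5936 -0.1186  0.1641] yawy 11.782855151719044 F [-0.1681 -0.335  -1.534 ] w 0.032496312643400777 ff 30.033180713653564 t 6.525 j7 0.5030666908684436
[ 127.8 -130.2   -2.5] mm [-0.13 -0.04  7.78]
```

{"name": "drive_tool", "arguments": {"steps": [0.042, -0.043, 0, 0, 0, 2.6, 0.02, 0.085, -0.086, 0, 0, 0, 5.2, 0.02, 0.128, -0.13, 0, 0, 0, 7.8, 0.02, 0.128, -0.13, 0, 0, 0, 7.8, 0.02, 0.128, -0.13, 0, 0, 0, 7.8, 0.02]}}

```text
clock: 7.15
tool_pos: [0.4413, -0.02, 0.1653]
tcp_rot: [0.0, 0.682, 0.731, -0.0]
contact_force: [0.5, -0.3, -0.0]
grip_width: 0.383
finger_force: 30.1
```

```bash
python3 -c "
from h import *
go((.440,-.02,-.003,4))"
```

```text
now [ 0.4413 -0.02    0.1653] yawy 4.023439872636101 F [ 0.5299 -0.3252 -0.0014] w 0.032692670397377686 ff 30.08535146713257 t 7.15 j7 0.073092474732724
[  0.1  -1.3 168.3] mm [-0.    0.01  0.02]
```

{"name": "drive_tool", "arguments": {"steps": [0, -0.001, 0.055, 0, 0, 0, 0.02, 0, -0.001, 0.11, 0, 0, 0, 0.02, 0, -0.001, 0.145, 0, 0, 0, 0.02, 0, -0.001, 0.16, 0, 0, 0, 0.02, 0, -0.001, 0.162, 0, 0, 0, 0.02]}}

```text
clock: 7.78
tool_pos: [0.4406, -0.0209, 0.003]
tcp_rot: [-0.0, 0.683, 0.731, -0.001]
contact_force: [-0.1, -0.0, -0.1]
grip_width: 0.383
finger_force: 30.1
```

{"name": "drive_tool", "arguments": {"steps": [0, 0, 0.001, 0, 0, 0, 0.02, 0, 0, 0.002, 0, 0, 0, 0.02, 0, 0, 0.003, 0, 0, 0, 0.02, 0, 0, 0.004, 0, 0, 0, 0.02, 0, 0, 0.004, 0, 0, 0, 0.02]}}

```text
clock: 8.4
tool_pos: [0.4403, -0.02, -0.0003]
tcp_rot: [0.0, 0.682, 0.731, 0.0]
contact_force: [-0.3, 0.1, 0.3]
grip_width: 0.386
finger_force: 30.1
```

{"name": "drive_tool", "arguments": {"steps": [0, 0, 0.001, 0, 0, 0, 0.02, 0, 0, 0.002, 0, 0, 0, 0.02, 0, 0, 0.003, 0, 0, 0, 0.02, 0, 0, 0.004, 0, 0, 0, 0.02, 0, 0, 0.004, 0, 0, 0, 0.02]}}

```text
clock: 9.02
tool_pos: [0.4402, -0.0202, -0.0045]
tcp_rot: [-0.0, 0.682, 0.731, -0.0]
contact_force: [1.3, 0.4, -1.0]
grip_width: 0.386
finger_force: 30.1
```

{"name": "drive_tool", "arguments": {"steps": [0, 0, 0.001, 0, 0, 0, 0.02, 0, 0, 0.002, 0, 0, 0, 0.02, 0, 0, 0.003, 0, 0, 0, 0.02, 0, 0, 0.003, 0, 0, 0, 0.02, 0, 0, 0.003, 0, 0, 0, 0.02]}}

```text
clock: 9.65
tool_pos: [0.4403, -0.0201, -0.0062]
tcp_rot: [-0.0, 0.682, 0.731, 0.0]
contact_force: [-5.9, -0.8, 24.8]
grip_width: 0.384
finger_force: 32.8
```

{"name": "drive_tool", "arguments": {"steps": [0, 0, -0.001, 0, 0, 0, 0.05, 0, 0, -0.001, 0, 0, 0, 0.055, 0, 0, -0.003, 0, 0, 0, 0.055, 0, 0, -0.02, 0, 0, 0, 0.055, 0, 0, -0.06, 0, 0, 0, 0.055]}}

```text
clock: 10.28
tool_pos: [0.4389, -0.0204, 0.0522]
tcp_rot: [-0.001, 0.682, 0.731, -0.002]
contact_force: [1.2, 0.1, 1.5]
grip_width: 0.644
finger_force: 0.0
```

{"name": "drive_tool", "arguments": {"steps": [0, 0, -0.06, 0, 0, -10, 0.055, 0, 0, -0.12, 0, 0, -20, 0.055, 0, 0, -0.15, 0, 0, -30, 0.055, 0, 0, -0.15, 0, 0, -40, 0.055, 0, 0, -0.15, 0, 0, -50, 0.055]}}

```text
clock: 10.9
tool_pos: [0.4402, -0.0201, 0.203]
tcp_rot: [0.0, 0.307, 0.952, 0.0]
contact_force: [0.9, -0.1, -0.7]
grip_width: 0.644
finger_force: 0.0
```

```bash
python3 - <<'E'
from h import *
c=cam('side'); f=c['frame']
# block on mat check: project expected block corners
for cc in (c,):
  hsv=cv2.cvtColor(f,cv2.COLOR_BGR2HSV); m=cv2.inRange(hsv,(100,120,60),(125,255,255))
  n,l,st,_=cv2.connectedComponentsWithStats(m); print(st[st[:,4]>60])
  for z in(.004,.026): print([proj(cc,Ro.from_euler('z',4,degrees=True).apply([x*.017,y*.035,0])+[.44,-.02,z]).round() for x,y in[(-1,-1),(1,-1),(1,1),(-1,1)]])
save('m.png',f[180:240,180:250],8)
go((.604,-.232,.25,96))
c=cam('top'); hsv=cv2.cvtColor(c['frame'],cv2.COLOR_BGR2HSV)
m=cv2.inRange(hsv,(5,150,120),(20,255,255)); m[:,:300]=0;print('orange',np.argwhere(m).mean(0) if m.any() else 0,m.sum()/255)
E
```

```text
[[     0      0    512    384 196306]
 [   198    197     24     25    286]]
[array([204., 216.]), array([214., 216.]), array([215., 201.]), array([205., 201.])]
[array([203., 211.]), array([214., 211.]), array([215., 196.]), array([205., 196.])]
now [ 0.4401 -0.0202  0.2028] yawy 54.689117654421416 F [-1.0462 -0.2626 -0.7659] w 0.05503301959198661 ff 0.0 t 10.95 j7 0.907795384719633
[-256.2  -78.1  -47.2] mm [  0.02   0.01 -41.31]
orange [189.475 324.325] 240.0
```

{"name": "drive_tool", "arguments": {"steps": [-0.052, -0.016, -0.01, 0, 0, -8.3, 0.04, -0.104, -0.032, -0.02, 0, 0, -16.6, 0.04, -0.155, -0.047, -0.03, 0, 0, -25, 0.04, -0.206, -0.063, -0.04, 0, 0, -33, 0.04, -0.256, -0.078, -0.047, 0, 0, -41.3, 0.04]}}

```text
clock: 11.62
tool_pos: [0.6024, -0.2351, 0.2495]
tcp_rot: [-0.0, -0.046, 0.999, 0.0]
contact_force: [0.5, 0.2, -0.0]
grip_width: 0.469
finger_force: 0.0
```

{"name": "drive_tool", "arguments": {"steps": [0, 0, 0, 0, 0, 0, 0.04, 0, 0, 0, 0, 0, 0, 0.04, 0, 0, 0, 0, 0, 0, 0.04, 0, 0, 0, 0, 0, 0, 0.04, 0, 0, 0, 0, 0, 0, 0.04]}}

```text
clock: 12.25
tool_pos: [0.6013, -0.2331, 0.2498]
tcp_rot: [0.0, -0.046, 0.999, 0.0]
contact_force: [-0.3, 0.2, 0.2]
grip_width: 0.468
finger_force: 0.0
```

```bash
python3 - <<'E'
from h import *
go((.604,-.232,.25,96))
c=cam('wrist'); f=c['frame']
hsv=cv2.cvtColor(f,cv2.COLOR_BGR2HSV); m=cv2.inRange(hsv,(3,130,60),(22,255,255))
cs=[k for k in cv2.findContours(m,0,2)[0] if cv2.contourArea(k)>100]; print([cv2.boundingRect(k) for k in cs])
x,y,w,h=cv2.boundingRect(max(cs,key=cv2.contourArea)); x0=max(x-20,0);y0=max(y-20,0)
sx=min(6,int(700/(w+40)),int(560/(h+40))); print(x0,y0,sx)
im=cv2.resize(f[y0:y+h+20,x0:x+w+20],None,fx=sx,fy=sx,interpolation=2)
# projected model rib at guess, z .102-.132
M=Ro.from_euler('z',6,degrees=True)
for z in(.132,.102):
    l=[(proj(c,M.apply([a*.024,b*.006,0])+[.606,-.235,z],True)-[x0,y0])*sx+sx/2 for a,b in((-1,-1),(1,-1),(1,1),(-1,1))]
    cv2.polylines(im,[np.array(l).astype(int)],True,(255,0,0),1)
save('tab.png',im); np.savez('tab.npz',R=c['R'],t=c['t'],f=c['f'],cx=c['cx'],cy=c['cy'])
E
```

```text
now [ 0.6013 -0.2331  0.2498] yawy 95.29660720432337 F [-0.2563  0.2411  0.2363] w 0.03996125947504304 ff 0.0 t 12.25 j7 2.101454663994155
[-2.8  0.9 -0.2] mm [ 0.02  0.01 -0.7 ]
[(461, 259, 51, 44), (459, 207, 53, 51), (238, 130, 34, 92)]
218 110 4
```

View pics/tab.png

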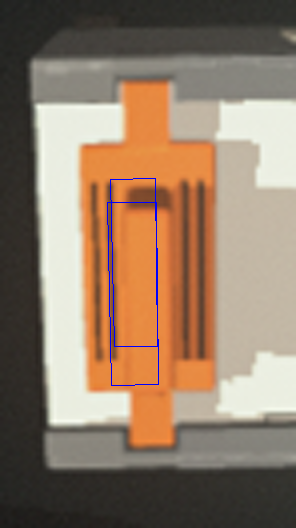

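The rib's top face spans u 127–175 and v 207–388 in the crop, about 4.7 mm further along case +y than my guess, so its centre is about (.6065,-.2303).

```bash
python3 -c "
from h import *
go((.6065,-.2303,.25,95.9),(.6065,-.2303,.1,95.9))"
```

```text
now [ 0.6014 -0.2333  0.2498] yawy 95.289312375112 F [-0.2232 -0.4802  0.5375] w 0.039807315620312894 ff 0.0 t 12.3 j7 2.1015578692414962
[-5.4  2.5 -0.2] mm [ 0.01  0.02 -0.61]
[ -5.3   2.5 149.8] mm [ 0.01  0.02 -0.61]
```

{"name": "drive_tool", "arguments": {"steps": [-0.0053, 0.0025, 0.05, 0, 0, -0.6, 0.034, -0.0053, 0.0025, 0.1, 0, 0, -0.6, 0.034, -0.0053, 0.0025, 0.135, 0, 0, -0.6, 0.034, -0.0053, 0.0025, 0.145, 0, 0, -0.6, 0.034, -0.0053, 0.0025, 0.145, 0, 0, -0.6, 0.034]}}

```text
clock: 12.92
tool_pos: [0.6066, -0.231, 0.1049]
tcp_rot: [0.0, -0.051, 0.999, -0.0]
contact_force: [0.3, -0.2, 0.2]
grip_width: 0.394
finger_force: 0.0
```

{"name": "drive_tool", "arguments": {"steps": [0, 0, 0.002, 0, 0, 0, 0.034, 0, 0, 0.002, 0, 0, 0, 0.0, 0, 0, 0.002, 0, 0, 0, 0.0, 0, 0, 0.002, 0, 0, 0, 0.0, 0, 0, 0.002, 0, 0, 0, 0.0], "force": 40}}

```text
clock: 13.55
tool_pos: [0.6071, -0.2306, 0.1032]
tcp_rot: [0.001, -0.051, 0.999, 0.0]
contact_force: [-0.2, 1.6, 4.6]
grip_width: 0.128
finger_force: 42.9
```

{"name": "drive_tool", "arguments": {"steps": [0, 0, 0, 0, 0, 0, 0.0, 0, 0, 0, 0, 0, 0, 0.0, 0, 0, 0, 0, 0, 0, 0.0, 0, 0, 0, 0, 0, 0, 0.0, 0, 0, 0, 0, 0, 0, 0.0], "force": 70}}

```text
clock: 14.18
tool_pos: [0.607, -0.2307, 0.1027]
tcp_rot: [0.0, -0.051, 0.999, 0.0]
contact_force: [2.4, 2.3, 5.7]
grip_width: 0.117
finger_force: 73.8
```

{"name": "drive_tool", "arguments": {"steps": [0, 0, 0.002, 0, 0, 0, 0.0, 0, 0, 0.004, 0, 0, 0, 0.0, 0, 0, 0.005, 0, 0, 0, 0.0, 0, 0, 0.005, 0, 0, 0, 0.0, 0, 0, 0.005, 0, 0, 0, 0.0]}}

```text
clock: 14.8
tool_pos: [0.607, -0.2307, 0.0981]
tcp_rot: [0.001, -0.051, 0.999, 0.0]
contact_force: [1.8, 2.8, 8.0]
grip_width: 0.113
finger_force: 74.3
```

{"name": "drive_tool", "arguments": {"steps": [0, 0, 0.001, 0, 0, 0, 0.0, 0, 0, 0.0015, 0, 0, 0, 0.0, 0, 0.002, 0.0015, 0, 0, 0, 0.0, 0, 0.006, 0.0015, 0, 0, 0, 0.0, 0, 0.01, 0.0015, 0, 0, 0, 0.0]}}

```text
clock: 15.42
tool_pos: [0.6063, -0.2236, 0.098]
tcp_rot: [0.002, -0.05, 0.999, -0.002]
contact_force: [1.1, -1.4, 12.0]
grip_width: 0.113
finger_force: 74.9
```

{"name": "drive_tool", "arguments": {"steps": [0, 0.016, 0, 0, 0, 0, 0.0, 0, 0.034, 0, 0, 0, 0, 0.0, 0, 0.052, 0, 0, 0, 0, 0.0, 0, 0.068, 0, 0, 0, 0, 0.0, 0, 0.08, 0, 0, 0, 0, 0.0]}}

```text
clock: 16.05
tool_pos: [0.5976, -0.1435, 0.0979]
tcp_rot: [0.001, -0.051, 0.999, -0.001]
contact_force: [-2.4, -2.0, 15.5]
grip_width: 0.111
finger_force: 75.2
```

```bash
python3 -c "
from h import *
go((.607-.178*.1028,-.2307+.178*.9947,.098,95.9))"
```

```text
now [ 0.5976 -0.1435  0.0979] yawy 95.79131936232199 F [-2.441  -2.0435 15.4738] w 0.00949608944120602 ff 75.24360537528992 t 16.05 j7 2.0255456093003157
[-0.2 90.3 -0.4] mm [-0.16  0.09 -0.11]
```

{"name": "drive_tool", "arguments": {"steps": [0, 0.016, 0, 0, 0, 0, 0.0, 0, 0.034, 0, 0, 0, 0, 0.0, 0, 0.052, 0, 0, 0, 0, 0.0, 0, 0.068, 0, 0, 0, 0, 0.0, 0, 0.08, 0, 0, 0, 0, 0.0]}}

```text
clock: 16.68
tool_pos: [0.5889, -0.0639, 0.0978]
tcp_rot: [0.0, -0.05, 0.999, -0.001]
contact_force: [-3.5, -2.5, 19.9]
grip_width: 0.109
finger_force: 75.7
```

{"name": "drive_tool", "arguments": {"steps": [0, 0.003, 0, 0, 0, 0, 0.0, 0, 0.006, 0, 0, 0, 0, 0.0, 0, 0.008, 0, 0, 0, 0, 0.0, 0, 0.01, 0, 0, 0, 0, 0.0, 0, 0.01, 0, 0, 0, 0, 0.0]}}

```text
clock: 17.3
tool_pos: [0.5878, -0.0542, 0.0978]
tcp_rot: [0.0, -0.05, 0.999, -0.001]
contact_force: [-5.9, -0.2, 19.8]
grip_width: 0.115
finger_force: 75.8
```

{"name": "drive_tool", "arguments": {"steps": [0, 0.001, -0.001, 0, 0, 0, 0.0, 0, 0.002, -0.002, 0, 0, 0, 0.0, 0, 0.003, -0.004, 0, 0, 0, 0.0, 0, 0.003, -0.006, 0, 0, 0, 0.0, 0, 0.003, -0.007, 0, 0, 0, 0.0]}}

```text
clock: 17.92
tool_pos: [0.5875, -0.0535, 0.1034]
tcp_rot: [0.0, -0.05, 0.999, -0.002]
contact_force: [1.7, -6.5, 4.4]
grip_width: 0.111
finger_force: 73.9
```

{"name": "drive_tool", "arguments": {"steps": [0, -0.002, 0, 0, 0, 0, 0.0, 0, -0.004, 0, 0, 0, 0, 0.0, 0, -0.006, 0, 0, 0, 0, 0.0, 0, -0.006, 0, 0, 0, 0, 0.0, 0, -0.006, 0, 0, 0, 0, 0.0]}}

```text
clock: 18.55
tool_pos: [0.5876, -0.0542, 0.1027]
tcp_rot: [-0.001, -0.051, 0.999, 0.0]
contact_force: [-2.1, 2.5, 4.0]
grip_width: 0.113
finger_force: 73.8
```

{"name": "drive_tool", "arguments": {"steps": [0, -0.002, 0, 0, 0, 0, 0.0, 0, -0.004, 0, 0, 0, 0, 0.0, 0, -0.004, 0, 0, 0, 0, 0.0, 0, -0.004, 0, 0, 0, 0, 0.0, 0, -0.004, 0, 0, 0, 0, 0.0]}}

```text
clock: 19.18
tool_pos: [0.5878, -0.0553, 0.1027]
tcp_rot: [-0.001, -0.052, 0.999, 0.002]
contact_force: [-4.9, 7.0, 6.1]
grip_width: 0.11
finger_force: 74.1
```

{"name": "drive_tool", "arguments": {"steps": [0, 0.006, 0, 0, 0, 0, 0.0, 0, 0.006, 0, 0, 0, 0, 0.03, 0, 0.006, 0, 0, 0, 0, 0.03, 0, 0.006, -0.02, 0, 0, 0, 0.03, 0, 0.006, -0.06, 0, 0, 0, 0.03]}}

```text
clock: 19.8
tool_pos: [0.5869, -0.0526, 0.162]
tcp_rot: [-0.002, -0.051, 0.999, -0.0]
contact_force: [0.6, 0.2, 0.8]
grip_width: 0.346
finger_force: 0.0
```

```bash
python3 -c "
from h import *
go((.603,-.2,.32,95.9))"
```

```text
now [ 0.5869 -0.0526  0.162 ] yawy 95.86263342058153 F [0.569  0.1861 0.8365] w 0.029550100543704886 ff 0.0 t 19.8 j7 1.8361727872604392
[  -0.4 -148.2 -158. ] mm [ 0.01 -0.21 -0.04]
```

{"name": "drive_tool", "arguments": {"steps": [-0.006, -0.018, -0.04, 0, 0, 0, 0.03, -0.02, -0.045, -0.08, 0, 0, 0, 0.03, -0.035, -0.075, -0.11, 0, 0, 0, 0.03, -0.05, -0.1, -0.12, 0, 0, 0, 0.03, -0.05, -0.12, -0.13, 0, 0, 0, 0.03]}}

```text
clock: 20.42
tool_pos: [0.6507, -0.1678, 0.2929]
tcp_rot: [-0.0, -0.051, 0.999, -0.0]
contact_force: [-0.5, 1.0, -0.4]
grip_width: 0.355
finger_force: 0.0
```

{"name": "drive_tool", "arguments": {"steps": [0, 0, 0, 0, 0, 0, 0.03, 0, 0, 0, 0, 0, 0, 0.03, 0, 0, 0, 0, 0, 0, 0.03, 0, 0, 0, 0, 0, 0, 0.03, 0, 0, 0, 0, 0, 0, 0.03]}}

```text
clock: 21.05
tool_pos: [0.6501, -0.1666, 0.293]
tcp_rot: [-0.0, -0.052, 0.999, 0.0]
contact_force: [-0.4, -0.2, 0.7]
grip_width: 0.351
finger_force: 0.0
```

```bash
python3 - <<'E'
from h import *
go((.603,-.2,.32,95.9))
c=cam('wrist'); f=c['frame']
M=Ro.from_euler('z',5.9,degrees=True)
C=np.array([.596,-.148,0])
pr=lambda p:proj(c,M.apply(p)+C,True)
k=np.array([pr((a*.058,b*.114,.11)) for a,b in((-1,-1),(1,-1),(1,1),(-1,1))]); lo=np.maximum(k.min(0)-12,0).astype(int); hi=k.max(0).astype(int)+12
s=min(800//(hi-lo)[0],600//(hi-lo)[1],5); im=cv2.resize(f[lo[1]:hi[1],lo[0]:hi[0]],None,fx=float(s),fy=float(s),interpolation=2)
for y in(-.05625,-.01875,.01875,.05625):
    l=np.array([(pr((a*.045,y+b*.0025,.086))-lo)*s+s/2 for a,b in((-1,-1),(1,-1),(1,1),(-1,1))]).astype(int); cv2.polylines(im,[l],True,(0,0,255),1)
l=((k-lo)*s).astype(int); cv2.polylines(im,[l],True,(255,0,0),1)
print(lo,s,im.shape); save('pl.png',im); cv2.imwrite('pics/plraw.png',f); np.savez('pl.npz',R=c['R'],t=c['t'],f=c['f'],cx=c['cx'],cy=c['cy'],lo=lo,s=s)
E
```

```text
now [ 0.6501 -0.1666  0.293 ] yawy 95.90486782133878 F [-0.4129 -0.1541  0.6811] w 0.02994431514723717 ff 0.0 t 21.05 j7 1.9994726305011046
[ 50.3 -28.4 -27. ] mm [ 0.01 -0.01  0.  ]
[164  63] 3 (357, 645, 3)
```

View pics/pl.png

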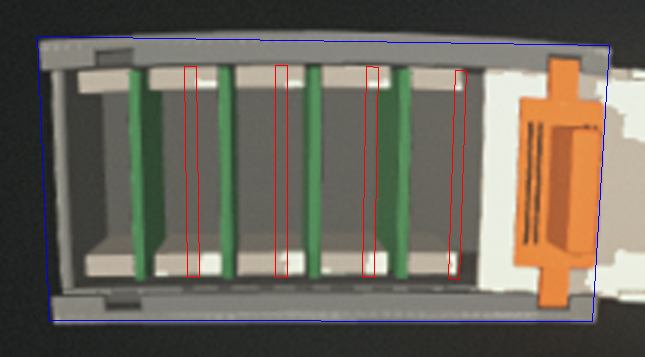

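Four green plates show, with top edges near u = 138, 227, 314 and 402 (crop at 3x). The cover is open at the right.

```bash
python3 - <<'E'
from h import *
d=np.load('pl.npz'); c={k:d[k] for k in d.files}; lo=c['lo']; C=np.array([.596,-.148]); M=Ro.from_euler('z',5.9,degrees=True)
f=cv2.imread('pics/plraw.png').astype(int)
for v in(100,140,250):
    r=lo[1]+v//3; row=f[r,lo[0]:lo[0]+150]; g=row[:,1]-row[:,2]; print(v,[(i*3,int(row[i,1]),int(g[i])) for i in range(len(g)) if g[i]>25])
for u0,u1 in(((134,78),(142,270)),((226,78),(229,270)),((314,78),(314,270)),((404,78),(400,270))):
    a,b=[at(c,lo[0]+(p[0]-1)/3,lo[1]+(p[1]-1)/3,.086,True) for p in(u0,u1)]
    m=(a+b)/2; w=b-a; print('mid',m,'angle',np.degrees(np.arctan2(w[1],w[0])),np.linalg.norm(w),'case',M.inv().apply([*(m[:2]-C),0]))
E
```

```text
100 [(129, 128, 42), (132, 143, 58), (135, 143, 58), (138, 106, 41), (219, 139, 55), (222, 139, 57), (225, 141, 56), (228, 120, 48), (303, 93, 31), (306, 101, 36), (309, 124, 49), (312, 145, 60), (315, 145, 59), (318, 133, 48), (378, 95, 31), (381, 97, 34), (384, 97, 34), (387, 98, 34), (390, 95, 34), (393, 98, 33), (396, 94, 32), (399, 128, 49), (402, 142, 54), (405, 144, 58), (408, 134, 50)]
140 [(129, 126, 39), (132, 141, 56), (135, 140, 57), (138, 130, 53), (219, 129, 43), (222, 142, 57), (225, 143, 57), (228, 127, 49), (303, 94, 27), (306, 97, 35), (309, 125, 49), (312, 143, 57), (315, 142, 56), (318, 137, 50), (378, 96, 31), (381, 96, 32), (384, 97, 31), (387, 97, 31), (390, 98, 33), (393, 98, 32), (396, 103, 36), (399, 128, 49), (402, 143, 55), (405, 144, 55), (408, 129, 40)]
250 [(135, 135, 53), (138, 140, 57), (141, 133, 54), (222, 136, 49), (225, 139, 57), (228, 131, 53), (231, 100, 39), (306, 90, 30), (309, 133, 53), (312, 139, 57), (315, 137, 55), (318, 111, 34), (387, 96, 28), (390, 93, 31), (393, 92, 30), (396, 109, 38), (399, 139, 54), (402, 141, 54), (405, 130, 40)]
mid [ 0.6047 -0.2266  0.086 ] angle 6.876772682090518 0.08222759461095626 case [ 0.0005 -0.079   0.    ]
mid [ 0.6014 -0.1888  0.086 ] angle 6.317270727826856 0.08165872293136765 case [ 0.0012 -0.0412  0.    ]
mid [ 0.5977 -0.1527  0.086 ] angle 6.339118558785233 0.08166731902131681 case [ 0.0012 -0.0049  0.    ]
mid [ 0.5933 -0.1157  0.086 ] angle 6.071553555609903 0.08221767480942964 case [0.0006 0.0324 0.    ]
```

```bash
python3 -c "
from h import *
go((.5934,-.1150,.15,96.1),(.5934,-.1150,.068,96.1))"
```

```text
now [ 0.6501 -0.1667  0.293 ] yawy 95.8945571625048 F [ 0.4102 -0.1723 -0.0325] w 0.030132596458268338 ff 0.0 t 21.1 j7 1.9994924971296053
[ 51.1  57.2 143. ] mm [ 0.01 -0.   -0.21]
[ 51.1  57.2 225. ] mm [ 0.01 -0.   -0.21]
```

{"name": "drive_tool", "arguments": {"steps": [0.02, 0.023, 0.03, 0, 0, 0, 0.018, 0.04, 0.045, 0.06, 0, 0, 0, 0.018, 0.051, 0.057, 0.1, 0, 0, 0, 0.018, 0.051, 0.057, 0.143, 0, 0, 0, 0.018, 0.051, 0.057, 0.143, 0, 0, 0, 0.018]}}

```text
clock: 21.72
tool_pos: [0.5911, -0.1148, 0.1475]
tcp_rot: [-0.003, -0.051, 0.999, 0.0]
contact_force: [1.0, 0.4, 0.6]
grip_width: 0.209
finger_force: 0.0
```

```bash
python3 -c "
from h import *
go((.5934,-.1150,.15,96.1),(.5934,-.1150,.068,96.1))"
```

```text
now [ 0.5911 -0.1148  0.1475] yawy 95.89581818094238 F [0.987  0.3859 0.6179] w 0.017818144645617894 ff 0.0 t 21.725 j7 1.9621602279107724
[-2.2 -0.4 -2.6] mm [ 0.06 -0.36 -0.2 ]
[-2.7 -0.5 79.4] mm [ 0.06 -0.36 -0.2 ]
```

{"name": "drive_tool", "arguments": {"steps": [0, 0, 0.02, 0, 0, 0, 0.018, 0, 0, 0.04, 0, 0, 0, 0.018, 0, 0, 0.06, 0, 0, 0, 0.018, 0, 0, 0.078, 0, 0, 0, 0.018, 0, 0, 0.08, 0, 0, 0, 0.018], "force": 25}}

```text
clock: 22.35
tool_pos: [0.5935, -0.1156, 0.0698]
tcp_rot: [-0.0, -0.051, 0.999, 0.0]
contact_force: [-0.2, -0.2, -0.0]
grip_width: 0.207
finger_force: 0.0
```

{"name": "drive_tool", "arguments": {"steps": [0, 0, 0, 0, 0, 0, 0.0, 0, 0, 0, 0, 0, 0, 0.0, 0, 0, 0, 0, 0, 0, 0.0, 0, 0, 0, 0, 0, 0, 0.0, 0, 0, 0, 0, 0, 0, 0.0]}}

```text
clock: 22.98
tool_pos: [0.5936, -0.1155, 0.0702]
tcp_rot: [0.0, -0.051, 0.999, 0.0]
contact_force: [0.3, 0.8, 0.5]
grip_width: 0.0
finger_force: 0.0
```

Nothing gripped, so the real tips are about 19 mm behind the reported TCP. I'll go 22 mm deeper.

{"name": "drive_tool", "arguments": {"steps": [0, 0, 0, 0, 0, 0, 0.018, 0, 0, 0, 0, 0, 0, 0.018, 0, 0, 0.005, 0, 0, 0, 0.018, 0, 0, 0.012, 0, 0, 0, 0.018, 0, 0, 0.022, 0, 0, 0, 0.018]}}

```text
clock: 23.6
tool_pos: [0.5936, -0.1155, 0.0475]
tcp_rot: [0.0, -0.051, 0.999, 0.0]
contact_force: [0.7, 0.0, -0.6]
grip_width: 0.213
finger_force: 0.0
```

{"name": "drive_tool", "arguments": {"steps": [0, 0, 0, 0, 0, 0, 0.018, 0, 0, 0, 0, 0, 0, 0.0, 0, 0, 0, 0, 0, 0, 0.0, 0, 0, 0, 0, 0, 0, 0.0, 0, 0, 0, 0, 0, 0, 0.0]}}

```text
clock: 24.22
tool_pos: [0.5936, -0.1155, 0.0482]
tcp_rot: [0.0, -0.051, 0.999, 0.0]
contact_force: [-0.1, 0.1, -1.0]
grip_width: 0.044
finger_force: 30.0
```

{"name": "drive_tool", "arguments": {"steps": [0, 0, -0.02, 0, 0, 0, 0.0, 0, 0, -0.05, 0, 0, 0, 0.0, 0, 0, -0.085, 0, 0, 0, 0.0, 0, 0, -0.12, 0, 0, 0, 0.0, 0, 0, -0.16, 0, 0, 0, 0.0], "force": 35}}

```text
clock: 24.85
tool_pos: [0.5933, -0.1157, 0.2105]
tcp_rot: [0.0, -0.051, 0.999, 0.0]
contact_force: [0.5, 0.1, -1.5]
grip_width: 0.043
finger_force: 36.6
```

```bash
python3 -c "
from h import *
go((.492,.4139,.21,86.5))"
```

```text
now [ 0.5933 -0.1157  0.2105] yawy 95.84979179559411 F [ 0.4734  0.1409 -1.4595] w 0.0037088801758547365 ff 36.586893796920776 t 24.85 j7 1.934170140638603
[ 46.8 537.2   0.5] mm [0.   0.04 9.35]
```

{"name": "drive_tool", "arguments": {"steps": [0.002, 0.02, 0, 0, 0, 0, 0.0, 0.005, 0.06, 0, 0, 0, 0, 0.0, 0.01, 0.11, 0, 0, 0, 0, 0.0, 0.014, 0.165, 0, 0, 0, 0, 0.0, 0.019, 0.22, 0, 0, 0, 0, 0.0]}}

```text
clock: 25.48
tool_pos: [0.551, 0.1035, 0.2082]
tcp_rot: [-0.0, -0.051, 0.999, 0.0]
contact_force: [1.4, 0.1, -1.5]
grip_width: 0.043
finger_force: 36.6
```

{"name": "drive_tool", "arguments": {"steps": [0.005, 0.055, 0, 0, 0, 1.5, 0.0, 0.01, 0.11, 0, 0, 0, 3.5, 0.0, 0.015, 0.165, 0, 0, 0, 5.5, 0.0, 0.018, 0.21, 0, 0, 0, 7.5, 0.0, 0.02, 0.24, 0, 0, 0, 9.4, 0.0]}}

```text
clock: 26.1
tool_pos: [0.5056, 0.3411, 0.208]
tcp_rot: [-0.001, 0.03, 1.0, 0.0]
contact_force: [0.7, -0.7, -1.2]
grip_width: 0.048
finger_force: 36.6
```

```bash
python3 -c "
from h import *
go((.492,.4139,.21,86.5))"
```

```text
now [0.5056 0.3411 0.208 ] yawy 86.59835684241148 F [ 0.6572 -0.6863 -1.2343] w 0.004090805807304945 ff 36.61136090755463 t 26.1 j7 0.9377015060454872
[17.9 71.8 -2. ] mm [ 0.02 -0.06  0.1 ]
```

{"name": "drive_tool", "arguments": {"steps": [0.008, 0.035, 0, 0, 0, 0, 0.0, 0.018, 0.07, 0, 0, 0, 0, 0.0, 0.018, 0.072, 0, 0, 0, 0, 0.0, 0.018, 0.072, 0, 0, 0, 0, 0.0, 0.018, 0.072, 0.01, 0, 0, 0, 0.0]}}

```text
clock: 26.72
tool_pos: [0.4952, 0.4099, 0.1986]
tcp_rot: [0.001, 0.032, 0.999, 0.0]
contact_force: [-0.1, 0.8, -0.5]
grip_width: 0.045
finger_force: 36.6
```

```bash
python3 -c "
from h import *
go((.492,.4139,.1,86.5),(.492,.4139,.05,86.5))"
```

```text
now [0.4952 0.4099 0.1986] yawy 86.3595749937743 F [-0.1322  0.8393 -0.4622] w 0.0038476114964327707 ff 36.636441349983215 t 26.725 j7 0.843400188153015
[ 3.6  3.8 98.6] mm [ 0.04  0.08 -0.14]
[  3.6   3.7 148.6] mm [ 0.04  0.08 -0.14]
```

{"name": "drive_tool", "arguments": {"steps": [0.0037, 0.0037, 0.03, 0, 0, 0, 0.0, 0.0037, 0.0037, 0.06, 0, 0, 0, 0.0, 0.0037, 0.0037, 0.09, 0, 0, 0, 0.0, 0.0037, 0.0037, 0.095, 0, 0, 0, 0.0, 0.0037, 0.0037, 0.095, 0, 0, 0, 0.0]}}

```text
clock: 27.35
tool_pos: [0.4912, 0.4143, 0.1034]
tcp_rot: [0.0, 0.031, 1.0, -0.0]
contact_force: [-0.1, 0.3, -0.4]
grip_width: 0.044
finger_force: 36.6
```

```bash
python3 -c "
from h import *
go((.492,.4139,.1,86.5),(.492,.4139,.05,86.5))"
```

```text
now [0.4912 0.4143 0.1034] yawy 86.40954475125146 F [-0.1369  0.2564 -0.3712] w 0.0037519942954272285 ff 36.57924234867096 t 27.35 j7 0.8627568875134656
[-0.8 -0.4  3.4] mm [-0.01  0.01 -0.09]
[-0.8 -0.3 53.4] mm [-0.01  0.01 -0.09]
```

{"name": "drive_tool", "arguments": {"steps": [0, 0, 0.012, 0, 0, 0, 0.0, 0, 0, 0.025, 0, 0, 0, 0.0, 0, 0, 0.036, 0, 0, 0, 0.0, 0, 0, 0.045, 0, 0, 0, 0.0, 0, 0, 0.049, 0, 0, 0, 0.0]}}

```text
clock: 27.98
tool_pos: [0.4905, 0.4147, 0.0532]
tcp_rot: [-0.0, 0.031, 1.0, -0.0]
contact_force: [0.4, 0.5, -0.8]
grip_width: 0.044
finger_force: 36.6
```

{"name": "drive_tool", "arguments": {"steps": [0, 0, 0.001, 0, 0, 0, 0.0, 0, 0, 0.002, 0, 0, 0, 0.0, 0, 0, 0.003, 0, 0, 0, 0.0, 0, 0, 0.004, 0, 0, 0, 0.0, 0, 0, 0.004, 0, 0, 0, 0.0]}}

```text
clock: 28.6
tool_pos: [0.4907, 0.4149, 0.0501]
tcp_rot: [0.0, 0.031, 1.0, 0.0]
contact_force: [-0.7, 0.6, -0.4]
grip_width: 0.045
finger_force: 36.6
```

{"name": "drive_tool", "arguments": {"steps": [0, 0, 0.001, 0, 0, 0, 0.0, 0, 0, 0.002, 0, 0, 0, 0.0, 0, 0, 0.0025, 0, 0, 0, 0.0, 0, 0, 0.0025, 0, 0, 0, 0.0, 0, 0, 0.0025, 0, 0, 0, 0.0]}}

```text
clock: 29.22
tool_pos: [0.4908, 0.4151, 0.0478]
tcp_rot: [0.0, 0.031, 1.0, 0.0]
contact_force: [-0.3, -0.3, 3.4]
grip_width: 0.044
finger_force: 37.1
```

{"name": "drive_tool", "arguments": {"steps": [0, 0, 0, 0, 0, 0, 0.02, 0, 0, 0, 0, 0, 0, 0.02, 0, 0, -0.005, 0, 0, 0, 0.02, 0, 0, -0.03, 0, 0, 0, 0.02, 0, 0, -0.07, 0, 0, 0, 0.02]}}

```text
clock: 29.85
tool_pos: [0.4899, 0.4142, 0.1173]
tcp_rot: [-0.001, 0.031, 1.0, -0.001]
contact_force: [-0.3, 0.4, 0.6]
grip_width: 0.236
finger_force: 0.0
```

{"name": "drive_tool", "arguments": {"steps": [0, 0, -0.04, 0, 0, 0, 0.02, 0, -0.04, -0.07, 0, 0, 0, 0.02, 0, -0.08, -0.09, 0, 0, 0, 0.02, 0, -0.08, -0.09, 0, 0, 0, 0.02, 0, -0.08, -0.09, 0, 0, 0, 0.02]}}

```text
clock: 30.48
tool_pos: [0.4855, 0.3358, 0.2077]
tcp_rot: [-0.0, 0.031, 1.0, 0.0]
contact_force: [0.0, 0.3, 0.1]
grip_width: 0.236
finger_force: 0.0
```

```bash
python3 - <<'E'
from h import *
go((.5973,-.1523,.2,96.1))
c=cam('wrist'); f=c['frame'].astype(int)
m=((f[...,1]-f[...,2]>25)&(f[...,1]-f[...,0]>10)).astype(np.uint8); n,l,st,ce=cv2.connectedComponentsWithStats(m)
print([ (s,q) for s,q in zip(st,ce) if 40<s[4]<50000])
M=Ro.from_euler('z',-3.5,degrees=True)
im=cv2.resize(c['frame'],None,fx=1.5,fy=1.5)
for i in range(-2,3):
  for x in(-.028,.028):
    q=[proj(c,M.apply([x,i*.044+d,0])+[.488,.348,z],True)*1.5 for d,z in((-.015,.006),(-.010,.048),(.010,.048),(.015,.006))]; cv2.polylines(im,[np.array(q).astype(int)],False,(0,0,255),1)
for yb in(.4149,):
  q=[proj(c,M.apply([x,0,0])+[.4908,yb,z],True)*1.5 for x,z in((-.045,.086),(.045,.086),(.045,.006),(-.045,.006))]; cv2.polylines(im,[np.array(q).astype(int)],True,(255,0,255),1)
save('rk2.png',im)
E
```

```text
now [0.4855 0.3358 0.2077] yawy 86.49330450776972 F [0.031  0.3032 0.1375] w 0.02014185543671593 ff 0.0 t 30.475 j7 0.914416639910055
[-141.4 -480.4    7.2] mm [ 0.05 -0.   -9.61]
[(array([ 312,  129,   23,   90, 1469], dtype=int32), array([322.8434, 170.5031]))]
```

View pics/rk2.png

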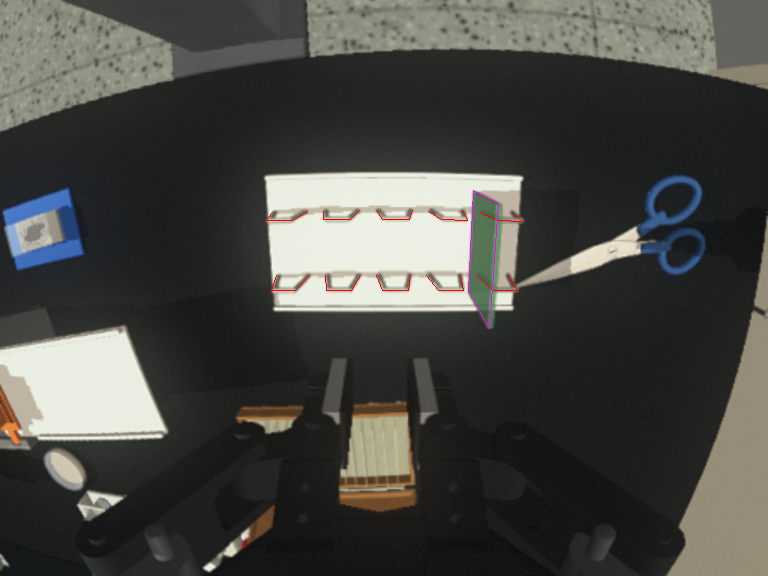

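The plate stands in its bay, matching the magenta model at (485,260). The rack model fits, and the block is on the mat at (38,232). Next plate.

{"name": "drive_tool", "arguments": {"steps": [-0.009, -0.03, 0, 0, 0, 0, 0.018, -0.025, -0.085, 0, 0, 0, 0, 0.018, -0.042, -0.143, 0, 0, 0, 0, 0.018, -0.059, -0.2, 0, 0, 0, 0, 0.018, -0.075, -0.257, 0, 0, 0, 0, 0.018]}}

```text
clock: 31.15
tool_pos: [0.5452, 0.0735, 0.2069]
tcp_rot: [-0.0, 0.03, 1.0, -0.0]
contact_force: [0.7, 0.6, -0.3]
grip_width: 0.21
finger_force: 0.0
```

{"name": "drive_tool", "arguments": {"steps": [-0.017, -0.057, 0, 0, 0, -2, 0.018, -0.034, -0.114, 0, 0, 0, -4, 0.018, -0.05, -0.17, 0.005, 0, 0, -6, 0.018, -0.066, -0.223, 0.007, 0, 0, -9.6, 0.018, -0.066, -0.223, 0.007, 0, 0, -9.6, 0.018]}}

```text
clock: 31.78
tool_pos: [0.5969, -0.1578, 0.1996]
tcp_rot: [-0.001, -0.05, 0.999, -0.001]
contact_force: [-0.6, -0.6, -0.4]
grip_width: 0.214
finger_force: 0.0
```

```bash
python3 -c "
from h import *
go((.5973,-.1523,.13,96.1),(.5973,-.1523,.048,96.1))"
```

```text
now [ 0.5969 -0.1578  0.1996] yawy 95.71783262973793 F [-0.5858 -0.5753 -0.4125] w 0.01831568304156098 ff 0.0 t 31.775 j7 2.0165994867427246
[-1.1  5.6 69.5] mm [-0.16 -0.09 -0.38]
[ -1.2   5.9 151.5] mm [-0.16 -0.09 -0.38]
```

{"name": "drive_tool", "arguments": {"steps": [-0.001, 0.004, 0.03, 0, 0, -0.3, 0.018, -0.001, 0.004, 0.06, 0, 0, -0.3, 0.018, -0.001, 0.004, 0.08, 0, 0, -0.3, 0.018, -0.001, 0.004, 0.08, 0, 0, -0.3, 0.018, -0.001, 0.004, 0.08, 0, 0, -0.3, 0.018]}}

```text
clock: 32.4
tool_pos: [0.5983, -0.1477, 0.121]
tcp_rot: [0.0, -0.056, 0.998, 0.0]
contact_force: [1.6, -0.1, 0.6]
grip_width: 0.213
finger_force: 0.0
```

```bash
python3 -c "
from h import *
go((.5973,-.1523,.048,96.1))"
```

```text
now [ 0.5983 -0.1477  0.121 ] yawy 96.44710877141326 F [ 1.5967 -0.0575  0.5534] w 0.018161973140886776 ff 0.0 t 32.4 j7 2.053966935178284
[ 1.6 -4.5 73. ] mm [0.   0.03 0.35]
```

{"name": "drive_tool", "arguments": {"steps": [0.0016, -0.0045, 0.005, 0, 0, 0.3, 0.018, 0.0016, -0.0045, 0.02, 0, 0, 0.3, 0.018, 0.0016, -0.0045, 0.04, 0, 0, 0.3, 0.018, 0.0016, -0.0045, 0.06, 0, 0, 0.3, 0.018, 0.0016, -0.0045, 0.073, 0, 0, 0.3, 0.018], "force": 25}}

```text
clock: 33.02
tool_pos: [0.5955, -0.153, 0.0454]
tcp_rot: [-0.001, -0.053, 0.999, 0.0]
contact_force: [0.2, -0.7, -0.6]
grip_width: 0.21
finger_force: 0.0
```

{"name": "drive_tool", "arguments": {"steps": [0, 0, 0, 0, 0, 0, 0.018, 0, 0, 0, 0, 0, 0, 0.0, 0, 0, 0, 0, 0, 0, 0.0, 0, 0, 0, 0, 0, 0, 0.0, 0, 0, 0, 0, 0, 0, 0.0]}}

```text
clock: 33.65
tool_pos: [0.5966, -0.1532, 0.0478]
tcp_rot: [0.0, -0.053, 0.999, 0.0]
contact_force: [-1.0, 0.5, -1.5]
grip_width: 0.047
finger_force: 30.7
```

{"name": "drive_tool", "arguments": {"steps": [0, 0, -0.02, 0, 0, 0, 0.0, 0, 0, -0.05, 0, 0, 0, 0.0, 0, 0, -0.085, 0, 0, 0, 0.0, 0, 0, -0.12, 0, 0, 0, 0.0, 0, 0, -0.16, 0, 0, 0, 0.0], "force": 35}}

```text
clock: 34.28
tool_pos: [0.5961, -0.1534, 0.21]
tcp_rot: [0.0, -0.053, 0.999, -0.0]
contact_force: [0.5, 0.3, -1.3]
grip_width: 0.049
finger_force: 36.1
```

{"name": "drive_tool", "arguments": {"steps": [0.002, 0.02, 0, 0, 0, 0, 0.0, 0.006, 0.06, 0, 0, 0, 0, 0.0, 0.011, 0.11, 0, 0, 0, 0, 0.0, 0.016, 0.17, 0, 0, 0, 0, 0.0, 0.022, 0.23, 0, 0, 0, 0, 0.0]}}

```text
clock: 34.9
tool_pos: [0.5488, 0.0755, 0.2075]
tcp_rot: [-0.0, -0.053, 0.999, 0.0]
contact_force: [1.0, 0.6, -1.8]
grip_width: 0.045
finger_force: 36.2
```

{"name": "drive_tool", "arguments": {"steps": [0.006, 0.06, 0, 0, 0, 1.5, 0.0, 0.012, 0.12, 0, 0, 0, 3.5, 0.0, 0.018, 0.18, 0, 0, 0, 5.5, 0.0, 0.024, 0.24, 0, 0, 0, 7.5, 0.0, 0.029, 0.296, 0, 0, 0, 9.6, 0.0]}}

```text
clock: 35.52
tool_pos: [0.4881, 0.3667, 0.2074]
tcp_rot: [-0.0, 0.031, 1.0, -0.0]
contact_force: [1.3, 0.3, -2.0]
grip_width: 0.049
finger_force: 36.2
```

{"name": "drive_tool", "arguments": {"steps": [0, 0, 0, 0, 0, 0, 0.0, 0, 0, 0.01, 0, 0, 0, 0.0, 0, 0, 0.03, 0, 0, 0, 0.0, 0, 0, 0.05, 0, 0, 0, 0.0, 0, 0, 0.05, 0, 0, 0, 0.0]}}

```text
clock: 36.15
tool_pos: [0.4893, 0.3616, 0.1556]
tcp_rot: [-0.001, 0.032, 0.999, -0.002]
contact_force: [0.5, -0.4, -0.3]
grip_width: 0.045
finger_force: 36.1
```

```bash
python3 -c "
from h import *
go((.4893,.370,.1,86.5))"
```

```text
now [0.4893 0.3616 0.1556] yawy 86.33121174618202 F [ 0.4565 -0.4085 -0.3298] w 0.003804983113428827 ff 36.14548087120056 t 36.15 j7 0.9090525040437286
[ 0.4  8.6 55.6] mm [-0.21 -0.16 -0.17]
```

{"name": "drive_tool", "arguments": {"steps": [0, 0.004, 0.01, 0, 0, 0, 0.0, 0, 0.0075, 0.025, 0, 0, 0, 0.0, 0, 0.0075, 0.04, 0, 0, 0, 0.0, 0, 0.0075, 0.05, 0, 0, 0, 0.0, 0, 0.0075, 0.05, 0, 0, 0, 0.0]}}

```text
clock: 36.78
tool_pos: [0.49, 0.3713, 0.1064]
tcp_rot: [-0.001, 0.031, 1.0, -0.001]
contact_force: [-0.1, 0.8, -0.5]
grip_width: 0.043
finger_force: 36.2
```

```bash
python3 -c "
from h import *
go((.4893,.370,.048,86.5))"
```

```text
now [0.49   0.3713 0.1064] yawy 86.4658722768053 F [-0.0869  0.7576 -0.4794] w 0.003660583887489781 ff 36.15634560585022 t 36.775 j7 0.9197799621195748
[ 0.6 -1.2 58.4] mm [-0.1  -0.08 -0.03]
```

{"name": "drive_tool", "arguments": {"steps": [0.0005, -0.0008, 0.012, 0, 0, 0, 0.0, 0.0005, -0.0008, 0.028, 0, 0, 0, 0.0, 0.0005, -0.0008, 0.042, 0, 0, 0, 0.0, 0.0005, -0.0008, 0.051, 0, 0, 0, 0.0, 0.0005, -0.0008, 0.055, 0, 0, 0, 0.0]}}

```text
clock: 37.4
tool_pos: [0.4898, 0.3709, 0.0517]
tcp_rot: [-0.0, 0.031, 1.0, -0.0]
contact_force: [1.1, 0.1, -0.8]
grip_width: 0.045
finger_force: 36.2
```

{"name": "drive_tool", "arguments": {"steps": [0, 0, 0.001, 0, 0, 0, 0.0, 0, 0, 0.002, 0, 0, 0, 0.0, 0, 0, 0.003, 0, 0, 0, 0.0, 0, 0, 0.003, 0, 0, 0, 0.0, 0, 0, 0.003, 0, 0, 0, 0.0]}}

```text
clock: 38.02
tool_pos: [0.4901, 0.3712, 0.0497]
tcp_rot: [0.0, 0.031, 1.0, 0.0]
contact_force: [1.1, 0.5, -1.7]
grip_width: 0.045
finger_force: 36.2
```

{"name": "drive_tool", "arguments": {"steps": [0, 0, 0.001, 0, 0, 0, 0.0, 0, 0, 0.002, 0, 0, 0, 0.0, 0, 0, 0.0022, 0, 0, 0, 0.0, 0, 0, 0.0022, 0, 0, 0, 0.0, 0, 0, 0.0022, 0, 0, 0, 0.0]}}

```text
clock: 38.65
tool_pos: [0.4901, 0.3713, 0.0477]
tcp_rot: [0.0, 0.031, 1.0, 0.0]
contact_force: [-1.3, -0.3, 4.4]
grip_width: 0.044
finger_force: 36.9
```

{"name": "drive_tool", "arguments": {"steps": [0, 0, 0, 0, 0, 0, 0.02, 0, 0, 0, 0, 0, 0, 0.02, 0, 0, -0.005, 0, 0, 0, 0.02, 0, 0, -0.03, 0, 0, 0, 0.02, 0, 0, -0.07, 0, 0, 0, 0.02]}}

```text
clock: 39.28
tool_pos: [0.4892, 0.3704, 0.1172]
tcp_rot: [-0.001, 0.031, 1.0, -0.001]
contact_force: [-0.5, 0.5, 0.2]
grip_width: 0.237
finger_force: 0.0
```

{"name": "drive_tool", "arguments": {"steps": [0, 0, -0.04, 0, 0, 0, 0.02, 0, -0.01, -0.07, 0, 0, 0, 0.02, 0, -0.01, -0.09, 0, 0, 0, 0.02, 0, -0.01, -0.09, 0, 0, 0, 0.02, 0, -0.01, -0.09, 0, 0, 0, 0.02]}}

```text
clock: 39.9
tool_pos: [0.4889, 0.361, 0.2065]
tcp_rot: [-0.0, 0.031, 1.0, -0.0]
contact_force: [-0.6, -0.1, -0.2]
grip_width: 0.234
finger_force: 0.0
```

```bash
cat > chk.py <<'E'
from h import *
c=cam('wrist'); f=c['frame'].astype(int)
m=((f[...,1]-f[...,2]>25)&(f[...,1]-f[...,0]>10)).astype(np.uint8); n,l,st,ce=cv2.connectedComponentsWithStats(m)
M=Ro.from_euler('z',-3.5,degrees=True)
for s in st:
    if 40<s[4]<50000: print('green',s)
for yb in(.066,.022,-.022,-.066):
    o=M.apply([0,yb,0])+[.488,.348,0]; q=np.array([proj(c,M.apply([x,t,0])+o+[0,0,z],True) for x in(-.045,.045) for z in(.086,.006) for t in(-.0025,.0025)])
    print('expect',q.min(0).round(),(q.max(0)-q.min(0)).round())
E
python3 chk.py; python3 -c "
from h import *
go((.6013,-.1896,.2,96.1))"
```

```text
green [ 294  127   17   91 1142]
green [260 132   7  89 455]
expect [292. 126.] [18. 93.]
expect [258. 126.] [ 7. 93.]
expect [215. 126.] [14. 93.]
expect [171. 127.] [24. 92.]
now [0.4887 0.3609 0.2061] yawy 86.48880939167641 F [-0.2182  0.4317 -0.1897] w 0.019892624304685684 ff 0.0 t 39.95 j7 0.8955510363626674
[-146.1 -542.5    6.7] mm [-0.07 -0.09 -9.61]
```

{"name": "drive_tool", "arguments": {"steps": [-0.009, -0.035, 0, 0, 0, 0, 0.018, -0.025, -0.093, 0, 0, 0, 0, 0.018, -0.041, -0.151, 0, 0, 0, 0, 0.018, -0.057, -0.21, 0, 0, 0, 0, 0.018, -0.073, -0.27, 0, 0, 0, 0, 0.018]}}

```text
clock: 40.58
tool_pos: [0.5453, 0.0854, 0.2063]
tcp_rot: [-0.001, 0.03, 1.0, -0.0]
contact_force: [0.8, 0.0, 0.3]
grip_width: 0.21
finger_force: 0.0
```

{"name": "drive_tool", "arguments": {"steps": [-0.016, -0.059, 0, 0, 0, -2, 0.018, -0.032, -0.118, 0, 0, 0, -4, 0.018, -0.048, -0.177, 0.005, 0, 0, -6, 0.018, -0.064, -0.235, 0.007, 0, 0, -8, 0.018, -0.073, -0.2725, 0.007, 0, 0, -9.6, 0.018]}}

```text
clock: 41.2
tool_pos: [0.6009, -0.1927, 0.1988]
tcp_rot: [-0.001, -0.052, 0.999, -0.0]
contact_force: [0.2, 0.4, -0.0]
grip_width: 0.212
finger_force: 0.0
```

{"name": "drive_tool", "arguments": {"steps": [0, 0, 0.02, 0, 0, 0, 0.018, 0, 0, 0.05, 0, 0, 0, 0.018, 0, 0, 0.075, 0, 0, 0, 0.018, 0, 0, 0.08, 0, 0, 0, 0.018, 0, 0, 0.08, 0, 0, 0, 0.018]}}

```text
clock: 41.82
tool_pos: [0.6016, -0.1893, 0.1201]
tcp_rot: [-0.0, -0.053, 0.999, -0.0]
contact_force: [-0.5, 0.4, -0.5]
grip_width: 0.213
finger_force: 0.0
```

```bash
python3 -c "
from h import *
go((.6013,-.1896,.048,96.1))"
```

```text
now [ 0.6016 -0.1893  0.1201] yawy 96.06945421266063 F [-0.4843  0.3681 -0.5187] w 0.018154578921427522 ff 0.0 t 41.825 j7 2.123949029285798
[ 0.2 -0.2 72.1] mm [ 0.   -0.05 -0.03]
```

{"name": "drive_tool", "arguments": {"steps": [0, 0, 0.005, 0, 0, 0, 0.018, 0, 0, 0.02, 0, 0, 0, 0.018, 0, 0, 0.04, 0, 0, 0, 0.018, 0, 0, 0.06, 0, 0, 0, 0.018, 0, 0, 0.072, 0, 0, 0, 0.018], "force": 25}}

```text
clock: 42.45
tool_pos: [0.6007, -0.189, 0.0462]
tcp_rot: [-0.001, -0.053, 0.999, 0.0]
contact_force: [-0.8, -1.1, 0.5]
grip_width: 0.21
finger_force: 0.0
```

{"name": "drive_tool", "arguments": {"steps": [0, 0, 0, 0, 0, 0, 0.018, 0, 0, 0, 0, 0, 0, 0.0, 0, 0, 0, 0, 0, 0, 0.0, 0, 0, 0, 0, 0, 0, 0.0, 0, 0, 0, 0, 0, 0, 0.0]}}

```text
clock: 43.08
tool_pos: [0.6019, -0.1893, 0.0486]
tcp_rot: [0.0, -0.053, 0.999, -0.0]
contact_force: [0.6, -1.1, -1.1]
grip_width: 0.048
finger_force: 30.0
```

{"name": "drive_tool", "arguments": {"steps": [0, 0, -0.02, 0, 0, 0, 0.0, 0, 0, -0.05, 0, 0, 0, 0.0, 0, 0, -0.085, 0, 0, 0, 0.0, 0, 0, -0.12, 0, 0, 0, 0.0, 0, 0, -0.16, 0, 0, 0, 0.0], "force": 35}}

```text
clock: 43.7
tool_pos: [0.6014, -0.1895, 0.2108]
tcp_rot: [0.0, -0.053, 0.999, -0.0]
contact_force: [-0.3, -0.0, -1.0]
grip_width: 0.052
finger_force: 36.6
```

{"name": "drive_tool", "arguments": {"steps": [0.002, 0.02, 0, 0, 0, 0, 0.0, 0.006, 0.06, 0, 0, 0, 0, 0.0, 0.012, 0.11, 0, 0, 0, 0, 0.0, 0.018, 0.17, 0, 0, 0, 0, 0.0, 0.025, 0.23, 0, 0, 0, 0, 0.0]}}

```text
clock: 44.32
tool_pos: [0.5513, 0.039, 0.2085]
tcp_rot: [-0.0, -0.053, 0.999, 0.0]
contact_force: [1.2, -0.1, -1.0]
grip_width: 0.047
finger_force: 36.6
```

{"name": "drive_tool", "arguments": {"steps": [0.007, 0.06, 0, 0, 0, 1.5, 0.0, 0.014, 0.12, 0, 0, 0, 3.5, 0.0, 0.021, 0.18, 0, 0, 0, 5.5, 0.0, 0.028, 0.24, 0, 0, 0, 7.5, 0.0, 0.034, 0.295, 0, 0, 0, 9.6, 0.0]}}

```text
clock: 44.95
tool_pos: [0.4858, 0.3288, 0.2086]
tcp_rot: [-0.0, 0.031, 1.0, 0.0]
contact_force: [0.9, -0.6, 0.1]
grip_width: 0.042
finger_force: 36.6
```

{"name": "drive_tool", "arguments": {"steps": [0, 0, 0, 0, 0, 0, 0.0, 0, 0, 0.015, 0, 0, 0, 0.0, 0, 0, 0.045, 0, 0, 0, 0.0, 0, 0, 0.07, 0, 0, 0, 0.0, 0, 0, 0.09, 0, 0, 0, 0.0]}}

```text
clock: 45.58
tool_pos: [0.4873, 0.3237, 0.1164]
tcp_rot: [-0.001, 0.032, 0.999, -0.001]
contact_force: [-0.0, -0.2, -0.3]
grip_width: 0.045
finger_force: 36.6
```

{"name": "drive_tool", "arguments": {"steps": [0, 0, 0.005, 0, 0, 0, 0.0, 0, 0, 0.01, 0, 0, 0, 0.0, 0, 0, 0.01, 0, 0, 0, 0.0, 0, 0, 0.01, 0, 0, 0, 0.0, 0, 0, 0.01, 0, 0, 0, 0.0]}}

```text
clock: 46.2
tool_pos: [0.4878, 0.3268, 0.1089]
tcp_rot: [0.0, 0.031, 1.0, 0.0]
contact_force: [-0.5, -0.3, -1.5]
grip_width: 0.044
finger_force: 36.6
```

```bash
python3 -c "
from h import *
go((.4867,.326,.048,86.5))"
```

```text
now [0.4878 0.3268 0.1089] yawy 86.47754096200492 F [-0.4727 -0.2935 -1.4664] w 0.0037829816811568123 ff 36.60211801528931 t 46.2 j7 0.97715695102225
[ 1.1 -0.9 60.9] mm [ 0.04  0.04 -0.02]
```

{"name": "drive_tool", "arguments": {"steps": [0.001, -0.0009, 0.012, 0, 0, 0, 0.0, 0.001, -0.0009, 0.028, 0, 0, 0, 0.0, 0.001, -0.0009, 0.043, 0, 0, 0, 0.0, 0.001, -0.0009, 0.054, 0, 0, 0, 0.0, 0.001, -0.0009, 0.0575, 0, 0, 0, 0.0]}}

```text
clock: 46.82
tool_pos: [0.486, 0.3252, 0.0497]
tcp_rot: [-0.001, 0.031, 1.0, -0.001]
contact_force: [1.0, -0.2, -0.6]
grip_width: 0.045
finger_force: 36.6
```

{"name": "drive_tool", "arguments": {"steps": [0, 0, 0.001, 0, 0, 0, 0.0, 0, 0, 0.002, 0, 0, 0, 0.0, 0, 0, 0.0035, 0, 0, 0, 0.0, 0, 0, 0.0035, 0, 0, 0, 0.0, 0, 0, 0.0035, 0, 0, 0, 0.0]}}

```text
clock: 47.45
tool_pos: [0.487, 0.3262, 0.0485]
tcp_rot: [0.0, 0.031, 1.0, 0.001]
contact_force: [-1.4, 0.0, 6.2]
grip_width: 0.05
finger_force: 37.5
```

{"name": "drive_tool", "arguments": {"steps": [0, 0, 0, 0, 0, 0, 0.02, 0, 0, 0, 0, 0, 0, 0.02, 0, 0, -0.005, 0, 0, 0, 0.02, 0, 0, -0.03, 0, 0, 0, 0.02, 0, 0, -0.07, 0, 0, 0, 0.02]}}

```text
clock: 48.08
tool_pos: [0.4856, 0.325, 0.1173]
tcp_rot: [-0.001, 0.031, 1.0, -0.001]
contact_force: [0.2, 0.8, 0.9]
grip_width: 0.232
finger_force: 0.0
```

{"name": "drive_tool", "arguments": {"steps": [0, 0, -0.04, 0, 0, 0, 0.02, 0, -0.01, -0.07, 0, 0, 0, 0.02, 0, -0.01, -0.09, 0, 0, 0, 0.02, 0, -0.01, -0.09, 0, 0, 0, 0.02, 0, -0.01, -0.09, 0, 0, 0, 0.02]}}

```text
clock: 48.7
tool_pos: [0.4853, 0.3155, 0.2065]
tcp_rot: [-0.0, 0.031, 1.0, -0.0]
contact_force: [0.0, 0.1, -0.6]
grip_width: 0.235
finger_force: 0.0
```

```bash
python3 chk.py; python3 -c "
from h import *
go((.6052,-.2269,.2,96.1))"
```

```text
green [ 327  128   28   91 1722]
green [261 130   6  90 453]
green [ 295  130   18   91 1166]
expect [325. 128.] [28. 91.]
expect [293. 127.] [18. 93.]
expect [259. 127.] [ 7. 94.]
expect [216. 127.] [13. 93.]
now [0.4852 0.3154 0.2062] yawy 86.48609492939765 F [ 0.4407 -0.0652 -0.7032] w 0.020058748805587254 ff 0.0 t 48.75 j7 0.9467722047538306
[-153.1 -533.9    6.7] mm [-0.07 -0.09 -9.61]
```

{"name": "drive_tool", "arguments": {"steps": [-0.01, -0.035, 0, 0, 0, 0, 0.018, -0.027, -0.093, 0, 0, 0, 0, 0.018, -0.044, -0.151, 0, 0, 0, 0, 0.018, -0.06, -0.21, 0, 0, 0, 0, 0.018, -0.077, -0.268, 0, 0, 0, 0, 0.018]}}

```text
clock: 49.38
tool_pos: [0.5458, 0.0416, 0.2064]
tcp_rot: [-0.001, 0.031, 1.0, -0.0]
contact_force: [0.4, 0.4, -1.1]
grip_width: 0.21
finger_force: 0.0
```

{"name": "drive_tool", "arguments": {"steps": [-0.017, -0.058, 0, 0, 0, -2, 0.018, -0.034, -0.116, 0, 0, 0, -4, 0.018, -0.05, -0.174, 0.005, 0, 0, -6, 0.018, -0.066, -0.23, 0.007, 0, 0, -8, 0.018, -0.076, -0.266, 0.007, 0, 0, -9.6, 0.018]}}

```text
clock: 50.0
tool_pos: [0.6048, -0.23, 0.1987]
tcp_rot: [-0.001, -0.052, 0.999, -0.0]
contact_force: [-0.3, 0.2, 0.1]
grip_width: 0.213
finger_force: 0.0
```

{"name": "drive_tool", "arguments": {"steps": [0, 0, 0.02, 0, 0, 0, 0.018, 0, 0, 0.05, 0, 0, 0, 0.018, 0, 0, 0.075, 0, 0, 0, 0.018, 0, 0, 0.08, 0, 0, 0, 0.018, 0, 0, 0.08, 0, 0, 0, 0.018]}}

```text
clock: 50.62
tool_pos: [0.6056, -0.2259, 0.1199]
tcp_rot: [-0.001, -0.053, 0.999, 0.0]
contact_force: [0.6, -0.2, 1.3]
grip_width: 0.207
finger_force: 0.0
```

```bash
python3 -c "
from h import *
go((.6052,-.2269,.048,96.1))"
```

```text
now [ 0.6056 -0.2259  0.1199] yawy 96.1132640030433 F [ 0.6041 -0.2279  1.2981] w 0.01771726697097077 ff 0.0 t 50.625 j7 2.1909437901286704
[ 0.4 -1.  71.9] mm [ 0.03 -0.06  0.01]
```

{"name": "drive_tool", "arguments": {"steps": [0, -0.0007, 0.005, 0, 0, 0, 0.018, 0, -0.0007, 0.02, 0, 0, 0, 0.018, 0, -0.0007, 0.04, 0, 0, 0, 0.018, 0, -0.0007, 0.06, 0, 0, 0, 0.018, 0, -0.0007, 0.072, 0, 0, 0, 0.018], "force": 25}}

```text
clock: 51.25
tool_pos: [0.6048, -0.227, 0.0461]
tcp_rot: [-0.001, -0.053, 0.999, 0.0]
contact_force: [0.1, 0.4, -0.1]
grip_width: 0.211
finger_force: 0.0
```

{"name": "drive_tool", "arguments": {"steps": [0, 0, 0, 0, 0, 0, 0.018, 0, 0, 0, 0, 0, 0, 0.0, 0, 0, 0, 0, 0, 0, 0.0, 0, 0, 0, 0, 0, 0, 0.0, 0, 0, 0, 0, 0, 0, 0.0]}}

```text
clock: 51.88
tool_pos: [0.6059, -0.2274, 0.0486]
tcp_rot: [0.0, -0.053, 0.999, 0.0]
contact_force: [0.0, -0.3, -1.1]
grip_width: 0.047
finger_force: 30.5
```

{"name": "drive_tool", "arguments": {"steps": [0, 0, -0.02, 0, 0, 0, 0.0, 0, 0, -0.05, 0, 0, 0, 0.0, 0, 0, -0.085, 0, 0, 0, 0.0, 0, 0, -0.12, 0, 0, 0, 0.0, 0, 0, -0.16, 0, 0, 0, 0.0], "force": 35}}

```text
clock: 52.5
tool_pos: [0.6055, -0.2275, 0.2108]
tcp_rot: [0.0, -0.053, 0.999, -0.0]
contact_force: [1.3, -0.1, -0.7]
grip_width: 0.044
finger_force: 36.3
```

{"name": "drive_tool", "arguments": {"steps": [0.002, 0.02, 0, 0, 0, 0, 0.0, 0.007, 0.06, 0, 0, 0, 0, 0.0, 0.014, 0.11, 0, 0, 0, 0, 0.0, 0.021, 0.17, 0, 0, 0, 0, 0.0, 0.029, 0.23, 0, 0, 0, 0, 0.0]}}

```text
clock: 53.12
tool_pos: [0.5514, 0.0005, 0.2085]
tcp_rot: [-0.0, -0.053, 0.999, 0.0]
contact_force: [0.6, 0.1, -0.7]
grip_width: 0.046
finger_force: 36.3
```

{"name": "drive_tool", "arguments": {"steps": [0.008, 0.06, 0, 0, 0, 1.5, 0.0, 0.016, 0.12, 0, 0, 0, 3.5, 0.0, 0.024, 0.18, 0, 0, 0, 5.5, 0.0, 0.031, 0.24, 0, 0, 0, 7.5, 0.0, 0.037, 0.289, 0, 0, 0, 9.6, 0.0]}}

```text
clock: 53.75
tool_pos: [0.4833, 0.2844, 0.2086]
tcp_rot: [-0.0, 0.03, 1.0, 0.0]
contact_force: [1.1, -0.1, -0.9]
grip_width: 0.045
finger_force: 36.3
```

{"name": "drive_tool", "arguments": {"steps": [0, 0, 0, 0, 0, 0, 0.0, 0, 0, 0.015, 0, 0, 0, 0.0, 0, 0, 0.045, 0, 0, 0, 0.0, 0, 0, 0.07, 0, 0, 0, 0.0, 0, 0, 0.09, 0, 0, 0, 0.0]}}

```text
clock: 54.38
tool_pos: [0.4849, 0.279, 0.1165]
tcp_rot: [-0.001, 0.032, 0.999, -0.001]
contact_force: [-0.5, 0.2, -0.3]
grip_width: 0.045
finger_force: 36.3
```

{"name": "drive_tool", "arguments": {"steps": [0, 0, 0.005, 0, 0, 0, 0.0, 0, 0, 0.01, 0, 0, 0, 0.0, 0, 0, 0.01, 0, 0, 0, 0.0, 0, 0, 0.01, 0, 0, 0, 0.0, 0, 0, 0.01, 0, 0, 0, 0.0]}}

```text
clock: 55.0
tool_pos: [0.4855, 0.282, 0.1089]
tcp_rot: [0.0, 0.031, 1.0, 0.0]
contact_force: [1.0, -0.5, -1.5]
grip_width: 0.044
finger_force: 36.3
```

```bash
python3 -c "
from h import *
go((.484,.2821,.048,86.5))"
```

```text
now [0.4855 0.282  0.1089] yawy 86.48089203100453 F [ 0.979  -0.4804 -1.4736] w 0.003728812871382285 ff 36.259249448776245 t 55.0 j7 1.042700598848394
[ 1.6  0.  60.9] mm [ 0.04  0.04 -0.02]
```

{"name": "drive_tool", "arguments": {"steps": [0.0015, 0, 0.012, 0, 0, 0, 0.0, 0.0015, 0, 0.028, 0, 0, 0, 0.0, 0.0015, 0, 0.043, 0, 0, 0, 0.0, 0.0015, 0, 0.054, 0, 0, 0, 0.0, 0.0015, 0, 0.0575, 0, 0, 0, 0.0]}}

```text
clock: 55.62
tool_pos: [0.4833, 0.2814, 0.0497]
tcp_rot: [-0.001, 0.031, 1.0, -0.001]
contact_force: [-0.0, -0.8, -0.7]
grip_width: 0.046
finger_force: 36.3
```

{"name": "drive_tool", "arguments": {"steps": [0, 0, 0.001, 0, 0, 0, 0.0, 0, 0, 0.002, 0, 0, 0, 0.0, 0, 0, 0.0035, 0, 0, 0, 0.0, 0, 0, 0.0035, 0, 0, 0, 0.0, 0, 0, 0.0035, 0, 0, 0, 0.0]}}

```text
clock: 56.25
tool_pos: [0.4842, 0.2823, 0.0485]
tcp_rot: [0.0, 0.031, 1.0, 0.001]
contact_force: [-1.5, -0.3, 5.8]
grip_width: 0.047
finger_force: 37.3
```

{"name": "drive_tool", "arguments": {"steps": [0, 0, 0, 0, 0, 0, 0.02, 0, 0, 0, 0, 0, 0, 0.02, 0, 0, -0.005, 0, 0, 0, 0.02, 0, 0, -0.03, 0, 0, 0, 0.02, 0, 0, -0.07, 0, 0, 0, 0.02]}}

```text
clock: 56.88
tool_pos: [0.4829, 0.2812, 0.1173]
tcp_rot: [-0.001, 0.031, 1.0, -0.001]
contact_force: [0.0, -0.5, -0.3]
grip_width: 0.237
finger_force: 0.0
```

{"name": "drive_tool", "arguments": {"steps": [0, 0, -0.04, 0, 0, 0, 0.02, 0, -0.01, -0.07, 0, 0, 0, 0.02, 0, -0.01, -0.1, 0, 0, 0, 0.02, 0, -0.01, -0.1, 0, 0, 0, 0.02, 0, -0.01, -0.1, 0, 0, 0, 0.02]}}

```text
clock: 57.5
tool_pos: [0.4827, 0.2717, 0.2169]
tcp_rot: [-0.0, 0.031, 1.0, -0.0]
contact_force: [-0.7, -0.1, 0.3]
grip_width: 0.235
finger_force: 0.0
```

```bash
python3 chk.py; python3 -c "
from h import *
go((.5876,-.0537,.2,95.9))"
```

```text
green [ 293  128   16   88 1057]
green [ 356  129   33   85 1960]
green [260 131   6  86 424]
green [ 325  130   26   87 1589]
expect [353. 128.] [34. 86.]
expect [323. 127.] [27. 88.]
expect [292. 126.] [17. 90.]
expect [259. 126.] [ 7. 91.]
now [0.4825 0.2715 0.2164] yawy 86.48200450203136 F [ 0.4076 -0.3805 -0.1122] w 0.02042035080417852 ff 0.0 t 57.55 j7 0.9986306033973269
[-124.9 -318.1   16.6] mm [-0.05 -0.08 -9.42]
```

All four plates stand in their bays. Now the cover.

{"name": "drive_tool", "arguments": {"steps": [-0.022, -0.055, 0, 0, 0, 0, 0.034, -0.044, -0.112, 0, 0, 0, 0, 0.034, -0.066, -0.169, 0, 0, 0, 0, 0.034, -0.088, -0.226, 0, 0, 0, 0, 0.034, -0.105, -0.268, 0, 0, 0, 0, 0.034]}}

```text
clock: 58.18
tool_pos: [0.5711, -0.0052, 0.2163]
tcp_rot: [-0.001, 0.032, 0.999, -0.001]
contact_force: [1.0, 0.4, 0.1]
grip_width: 0.399
finger_force: 0.0
```

{"name": "drive_tool", "arguments": {"steps": [-0.012, -0.03, 0, 0, 0, -5, 0.034, -0.02, -0.05, 0.01, 0, 0, -9.4, 0.034, -0.02, -0.05, 0.02, 0, 0, -9.4, 0.034, -0.02, -0.05, 0.02, 0, 0, -9.4, 0.034, -0.02, -0.05, 0.02, 0, 0, -9.4, 0.034]}}

```text
clock: 58.8
tool_pos: [0.5882, -0.0517, 0.1972]
tcp_rot: [-0.0, -0.052, 0.999, 0.0]
contact_force: [-0.6, -0.4, -0.1]
grip_width: 0.395
finger_force: 0.0
```

```bash
python3 -c "
from h import *
go((.5876,-.0537,.103,95.9))"
```

```text
now [ 0.5882 -0.0517  0.1972] yawy 95.94383156444508 F [-0.6227 -0.3552 -0.0838] w 0.033750768900478414 ff 0.0 t 58.8 j7 1.841266185129575
[ 0.7 -2.  94.2] mm [ 0.03 -0.03  0.04]
```

{"name": "drive_tool", "arguments": {"steps": [0.0005, -0.002, 0.04, 0, 0, 0, 0.034, 0.0005, -0.002, 0.075, 0, 0, 0, 0.034, 0.0005, -0.002, 0.09, 0, 0, 0, 0.034, 0.0005, -0.002, 0.093, 0, 0, 0, 0.034, 0.0005, -0.002, 0.093, 0, 0, 0, 0.034], "force": 40}}

```text
clock: 59.42
tool_pos: [0.5889, -0.0552, 0.1055]
tcp_rot: [0.001, -0.051, 0.999, 0.0]
contact_force: [0.2, 0.6, 0.3]
grip_width: 0.397
finger_force: 0.0
```

{"name": "drive_tool", "arguments": {"steps": [0, 0, 0, 0, 0, 0, 0.0, 0, 0, 0, 0, 0, 0, 0.0, 0, 0, 0, 0, 0, 0, 0.0, 0, 0, 0, 0, 0, 0, 0.0, 0, 0, 0, 0, 0, 0, 0.0], "force": 70}}

```text
clock: 60.05
tool_pos: [0.5889, -0.055, 0.1049]
tcp_rot: [0.001, -0.051, 0.999, 0.0]
contact_force: [1.5, 1.5, 6.0]
grip_width: 0.11
finger_force: 72.1
```

{"name": "drive_tool", "arguments": {"steps": [0, 0, 0.002, 0, 0, 0, 0.0, 0, 0, 0.004, 0, 0, 0, 0.0, 0, 0, 0.006, 0, 0, 0, 0.0, 0, 0, 0.006, 0, 0, 0, 0.0, 0, 0, 0.006, 0, 0, 0, 0.0]}}

```text
clock: 60.68
tool_pos: [0.5891, -0.0556, 0.0997]
tcp_rot: [0.001, -0.051, 0.999, 0.0]
contact_force: [-1.6, 0.5, 12.4]
grip_width: 0.108
finger_force: 73.0
```

{"name": "drive_tool", "arguments": {"steps": [0, 0, 0.0008, 0, 0, 0, 0.0, 0, -0.002, 0.0008, 0, 0, 0, 0.0, 0, -0.006, 0.0008, 0, 0, 0, 0.0, 0, -0.012, 0.0008, 0, 0, 0, 0.0, 0, -0.018, 0.0008, 0, 0, 0, 0.0]}}

```text
clock: 61.3
tool_pos: [0.5912, -0.0738, 0.0996]
tcp_rot: [0.001, -0.051, 0.999, 0.0]
contact_force: [-2.6, 1.1, 17.1]
grip_width: 0.111
finger_force: 73.6
```

{"name": "drive_tool", "arguments": {"steps": [0, -0.016, 0, 0, 0, 0, 0.0, 0, -0.034, 0, 0, 0, 0, 0.0, 0, -0.052, 0, 0, 0, 0, 0.0, 0, -0.068, 0, 0, 0, 0, 0.0, 0, -0.08, 0, 0, 0, 0, 0.0]}}

```text
clock: 61.92
tool_pos: [0.6, -0.1541, 0.0997]
tcp_rot: [0.002, -0.051, 0.999, -0.0]
contact_force: [-1.4, 1.5, 15.3]
grip_width: 0.112
finger_force: 73.3
```

{"name": "drive_tool", "arguments": {"steps": [0, -0.016, 0, 0, 0, 0, 0.0, 0, -0.032, 0, 0, 0, 0, 0.0, 0, -0.048, 0, 0, 0, 0, 0.0, 0, -0.06, 0, 0, 0, 0, 0.0, 0, -0.068, 0, 0, 0, 0, 0.0]}}

```text
clock: 62.55
tool_pos: [0.6074, -0.2217, 0.0997]
tcp_rot: [0.002, -0.051, 0.999, -0.001]
contact_force: [1.2, 1.6, 12.8]
grip_width: 0.111
finger_force: 73.0
```

{"name": "drive_tool", "arguments": {"steps": [0, -0.003, 0, 0, 0, 0, 0.0, 0, -0.006, 0, 0, 0, 0, 0.0, 0, -0.009, 0, 0, 0, 0, 0.0, 0, -0.011, 0, 0, 0, 0, 0.0, 0, -0.011, 0, 0, 0, 0, 0.0]}}

```text
clock: 63.18
tool_pos: [0.6084, -0.2306, 0.0997]
tcp_rot: [0.002, -0.052, 0.999, 0.0]
contact_force: [-0.1, 3.9, 14.5]
grip_width: 0.109
finger_force: 73.3
```

{"name": "drive_tool", "arguments": {"steps": [0, -0.002, 0, 0, 0, 0, 0.0, 0, -0.003, -0.002, 0, 0, 0, 0.0, 0, -0.003, -0.004, 0, 0, 0, 0.0, 0, -0.003, -0.006, 0, 0, 0, 0.0, 0, -0.003, -0.0065, 0, 0, 0, 0.0]}}

```text
clock: 63.8
tool_pos: [0.6082, -0.2307, 0.1043]
tcp_rot: [0.001, -0.053, 0.999, 0.002]
contact_force: [2.3, 7.9, 4.0]
grip_width: 0.115
finger_force: 72.0
```

{"name": "drive_tool", "arguments": {"steps": [0, 0.003, 0, 0, 0, 0, 0.0, 0, 0.006, 0, 0, 0, 0, 0.0, 0, 0.01, 0, 0, 0, 0, 0.0, 0, 0.01, 0, 0, 0, 0, 0.0, 0, 0.01, 0, 0, 0, 0, 0.0]}}

```text
clock: 64.42
tool_pos: [0.608, -0.2287, 0.1056]
tcp_rot: [0.003, -0.05, 0.999, -0.003]
contact_force: [8.1, -7.3, 2.6]
grip_width: 0.112
finger_force: 71.7
```

{"name": "drive_tool", "arguments": {"steps": [0, -0.006, 0, 0, 0, 0, 0.0, 0, -0.006, 0, 0, 0, 0, 0.03, 0, -0.006, 0, 0, 0, 0, 0.034, 0, -0.006, -0.01, 0, 0, 0, 0.034, 0, -0.006, -0.05, 0, 0, 0, 0.034]}}

```text
clock: 65.05
tool_pos: [0.6039, -0.2298, 0.1525]
tcp_rot: [-0.003, -0.051, 0.999, 0.001]
contact_force: [1.0, 0.5, 0.4]
grip_width: 0.395
finger_force: 0.0
```

{"name": "drive_tool", "arguments": {"steps": [0, 0, -0.05, 0, 0, 0, 0.034, 0, 0, -0.1, 0, 0, 0, 0.034, 0.02, 0.05, -0.15, 0, 0, 0, 0.034, 0.04, 0.1, -0.2, 0, 0, 0, 0.034, 0.04, 0.1, -0.2, 0, 0, 0, 0.034]}}

```text
clock: 65.68
tool_pos: [0.556, -0.1333, 0.3572]
tcp_rot: [0.002, -0.052, 0.999, 0.0]
contact_force: [-0.2, 0.6, -1.0]
grip_width: 0.398
finger_force: 0.0
```

{"name": "drive_tool", "arguments": {"steps": [0.01, 0.055, 0, 0, 0, 0, 0.034, 0.02, 0.11, 0, 0, 0, 0, 0.034, 0.03, 0.165, 0, 0, 0, 0, 0.034, 0.04, 0.22, 0, 0, 0, 0, 0.034, 0.04, 0.22, 0, 0, 0, 0, 0.034]}}

```text
clock: 66.3
tool_pos: [0.4923, 0.0838, 0.3533]
tcp_rot: [-0.001, -0.055, 0.998, 0.0]
contact_force: [0.4, -0.8, 0.4]
grip_width: 0.397
finger_force: 0.0
```

```bash
python3 - <<'E'
from h import *
s0=cv2.resize(cv2.imread('pics/side0.png'),(512,384),interpolation=cv2.INTER_AREA); t0=cv2.resize(cv2.imread('pics/top0.png'),(512,384),interpolation=cv2.INTER_AREA)
for n,a in(('side',s0),('top',t0)):
    c=cam(n); d=cv2.absdiff(c['frame'],a).max(2)>50; d=cv2.morphologyEx(d.astype(np.uint8),cv2.MORPH_OPEN,np.ones((2,2)))
    st=cv2.connectedComponentsWithStats(d)[2]; print(n,[x.tolist() for x in st[1:] if x[4]>12])
    hsv=cv2.cvtColor(c['frame'],cv2.COLOR_BGR2HSV); 
    for f in(c['frame'],a):
        m=cv2.inRange(cv2.cvtColor(f,cv2.COLOR_BGR2HSV),(5,150,120),(20,255,255)); 
        if n=='top': m[:,:300]=0
        else: m[:200]=0
        if m.any(): print('orange',np.argwhere(m).mean(0),m.sum()//255)
    for nm,X in(('mat',(.44,-.02,.004)),('pen',(.43,-.2,0)),('case',(.596,-.148,.1)),('rack',(.488,.348,0))): print(nm,proj(c,X).round())
E
```

```text
side [[5, 0, 6, 14, 39], [9, 0, 88, 116, 3374], [193, 0, 6, 5, 27], [211, 0, 30, 89, 1505], [178, 6, 27, 51, 749], [224, 91, 2, 7, 14], [230, 90, 2, 8, 16], [69, 113, 26, 38, 406], [220, 116, 31, 39, 865], [46, 125, 21, 29, 413], [67, 156, 6, 5, 24], [220, 203, 12, 21, 217], [252, 207, 7, 8, 38]]
orange [238.6893 260.6019] 206
orange [238.5885 262.5487] 226
mat [210. 208.]
pen [198. 251.]
case [255. 219.]
rack [235. 143.]
top [[141, 151, 95, 149, 8091], [280, 193, 10, 6, 46], [107, 213, 14, 29, 312], [121, 212, 14, 31, 292], [136, 215, 13, 29, 263], [248, 225, 23, 13, 270], [164, 288, 5, 10, 27], [205, 291, 5, 7, 18], [175, 293, 4, 5, 13], [193, 295, 5, 11, 37], [0, 299, 20, 21, 296], [182, 299, 62, 43, 1327], [165, 301, 4, 7, 19], [184, 307, 15, 11, 84], [167, 311, 7, 3, 16], [201, 312, 5, 3, 13], [200, 317, 6, 11, 39], [195, 323, 3, 5, 13], [169, 339, 5, 8, 22], [186, 342, 18, 27, 295], [203, 343, 49, 41, 867], [186, 369, 4, 7, 22], [0, 378, 10, 6, 42]]
orange [191.906  322.0604] 149
orange [190.0996 323.7649] 251
mat [251. 246.]
pen [307. 251.]
case [295. 194.]
rack [138. 228.]
```

The difference images show the block has been knocked off the mat toward +x. Everything else is unmoved and the tab is back at its start. I'll locate the block and put it back.

```bash
python3 - <<'E'
from h import *
def fit(c,m,z,fish=False,s=1):
    k=max(cv2.findContours(m,0,2)[0],key=cv2.contourArea); r=cv2.minAreaRect(k); print(r)
    P=np.array([at(c,*p,z,fish) for p in cv2.boxPoints(r)]); print('ctr',P.mean(0))
    for i in range(2): d=P[i+1]-P[i]; print(np.linalg.norm(d),np.degrees(np.arctan2(d[1],d[0])))
for n,(x,y,w,h) in(('top',(235,215,50,30)),('side',(205,190,45,45))):
    c=cam(n); g=c['frame']; m=np.zeros(g.shape[:2],np.uint8)
    roi=g[y:y+h,x:x+w].astype(int); mm=(roi[...,2]>75); m[y:y+h,x:x+w]=mm*255
    if n=='side': m[:,238:]=0
    fit(c,m,.02)
c=cam('top'); print('\n'.join(''.join('B' if (b-r>60) else '#' if r>150 else '+' if r>75 else '.' for b,g_,r in row.astype(int)) for row in c['frame'][220:262,230:285]))
go((.52,-.05,.2,4))
E
```

```text
((252.0, 234.0), (20.0, 34.0), 90.0)
ctr [ 0.4775 -0.0218  0.02  ]
0.10871273755488751 -88.43477082167733
0.063383602666841 -178.88906128690653
((223.0, 212.0), (44.0, 28.0), 90.0)
ctr [ 0.4878 -0.0437  0.02  ]
0.09479310659074112 5.125684810134673
0.19855487250496592 -84.5504038331729
.......................................................
.......................................................
.......................................................
.......................................................
......................+++++++++++#####+................
.................++####+##############+................
.................######################................
.................######################................
.................######################................
.................######################................
.................######################................
.................######################+...............
.................######################+...............
.................######################+...............
.................############
[... 1021 characters left out ...]
.............
....BBBBBBBBBBBBBBBBBBBBBBBBBBBBBBBBBBBB...............
.....BBBBBBBBBBBBBBBBBBBBBBBBBBBBBBBBBBB...............
.....BBBBBBBBBBBBBBBBBBBBBBBBBBBBBBBBBBB...............
.....BBBBBBBBBBBBBBBBBBBBBBBBBBBBBBBBBBB...............
.....BBBBBBBBBBBBBBBBBBBBBBBBBBB.......................
......B................................................
.......................................................
.......................................................
.......................................................
now [0.4941 0.0778 0.3538] yawy 95.68459360333392 F [-0.4816 -0.7345  0.6751] w 0.03393332101863452 ff 0.0 t 66.55 j7 1.4140618809356953
[ -13.2 -129.6  153.9] mm [-0.05  0.01 91.68]
```

{"name": "drive_tool", "arguments": {"steps": [0, -0.03, 0.05, 0, 0, 0, 0.034, 0, -0.07, 0.09, 0, 0, 0, 0.034, 0, -0.11, 0.12, 0, 0, 0, 0.034, 0, -0.12, 0.13, 0, 0, 0, 0.034, 0, -0.12, 0.13, 0, 0, 0, 0.034]}}

```text
clock: 67.18
tool_pos: [0.5058, -0.0408, 0.2238]
tcp_rot: [-0.001, -0.05, 0.999, -0.0]
contact_force: [0.8, 1.2, -0.4]
grip_width: 0.401
finger_force: 0.0
```

{"name": "drive_tool", "arguments": {"steps": [0, 0, 0, 0, 0, 0, 0.0854, 0, 0, 0, 0, 0, 0, 0.0854, 0, 0, 0, 0, 0, 0, 0.0854, 0, 0, 0, 0, 0, 0, 0.0854, 0, 0, 0, 0, 0, 0, 0.0854]}}

```text
clock: 67.8
tool_pos: [0.5061, -0.0395, 0.2242]
tcp_rot: [0.0, -0.051, 0.999, 0.0]
contact_force: [0.2, 0.6, -0.1]
grip_width: 1.0
finger_force: 0.0
```

```bash
cat > blk.py <<'E'
from h import *
ct=cam('top'); 
for z in(.022,.026): print('top ctr',at(ct,258,230.3,z))
c=cam('wrist'); f=c['frame'].astype(int)
q=np.array([proj(c,[x,y,.01],True) for x in(.44,.525) for y in(-.1,.02)]); lo=np.maximum(q.min(0),0).astype(int);hi=np.minimum(q.max(0),[511,383]).astype(int)
print(lo,hi)
r=f[lo[1]:hi[1],lo[0]:hi[0]]; st=2
print('\n'.join(''.join('B' if b-r_>60 else '#' if r_>150 else '+' if r_>80 else '.' for b,g_,r_ in row[::st]) for row in r[::st]))
m=np.zeros(f.shape[:2],np.uint8); m[lo[1]:hi[1],lo[0]:hi[0]]=((r[...,2]>80)&(r[...,0]-r[...,2]<60))*255
k=max(cv2.findContours(m,0,2)[0],key=cv2.contourArea); R=cv2.minAreaRect(k); print(R)
P=np.array([at(c,*p,.022,True) for p in cv2.boxPoints(R)]); print(P,P.mean(0))
for i in range(2): d=P[i+1]-P[i]; print(np.linalg.norm(d),np.degrees(np.arctan2(d[1],d[0])))
go((.48,-.04,.1,95))
E
python3 blk.py
```

```text
top ctr [ 0.4895 -0.0406  0.022 ]
top ctr [ 0.4892 -0.0406  0.026 ]
[206 104] [304 177]
.............BBBBBBBBBBBBBBBBBBBBBBBBBBBBBBBBBBBB
.............BBBBBBBBBBBBBBBBBBBBBBBBBBBBBBBBBBBB
.............BBBBBBBBBBBBBBBBBBBBBBBBBBBBBBBBBBBB
.............BBBBBBBBBBBBBBBBBBBBBBBBBBBBBBBBBBBB
.............BBBBBBBBBBBBBBBBBBBBBBBBBBBBBBBBBBBB
.............BBBBBBBBBBBBBBBBBBBBBBBBBBBBBBBBBBBB
.............BBBBBBBBBBBBBBBBBBBBBBBBBBBBBBBBBBBB
.............BBBBBBBBBBBBBBBBBBBBBBBBBBBBBBBBBBBB
.............BBBBBBBBBBBBBBBBBBBBBBBBBBBBBBBBBBBB
.............BBBBBBBBBBBBBBBBBBBBBBBBBBBBBBBBBBBB
.............BBBBBBBBBBBBBBBBBBBBBBBBBBBBBBBBBBBB
.............BBBBBBBBBBBBBBBBBBBBBBBBBBBBBBBBBBBB
.............BBBBBBBBBBBBBBBBBBBBBBBBBBBBBBBBBBBB
.............BBBBBBBBBBBBBBBBBBBBBBBBBBBBBBBBBBBB
.............BBBBBBBBBBBBBBBBBBBBBBBBBBBBBBBBBBBB
.............BBBBBBBBBBBBBBBBBBBBBBBBBBBBBBBBBBBB
............+######+++++++++++++++++++BBBBBBBBBBB
............##########################+BBBBBBBBBB
............#################+##+#####+..........
............##########################+..........
............
[... 633 characters left out ...]
....
.................................................
.................................................
.................................................
.................................................
((255.01715087890625, 149.86534118652344), (54.22344207763672, 29.448705673217773), 1.5481576919555664)
[[ 0.5131 -0.0719  0.022 ]
 [ 0.4751 -0.074   0.022 ]
 [ 0.47   -0.0063  0.022 ]
 [ 0.5079 -0.0026  0.022 ]] [ 0.4915 -0.0387  0.022 ]
0.03798622908812854 -176.78854228291038
0.06783380988280155 94.31915255250854
now [ 0.506  -0.0396  0.2241] yawy 95.87433876307114 F [0.9872 0.7951 0.509 ] w 0.08546352926849479 ff 0.0 t 67.9 j7 1.7239743561055112
[ 25.9   2.2 124.1] mm [ 0.   -0.    0.87]
```

{"name": "drive_tool", "arguments": {"steps": [0.012, 0.0012, 0.04, 0, 0, 1.6, 0.0854, 0.0239, 0.0025, 0.09, 0, 0, 1.6, 0.0854, 0.0239, 0.0025, 0.14, 0, 0, 1.6, 0.0854, 0.0239, 0.0025, 0.17, 0, 0, 1.6, 0.0854, 0.0239, 0.0025, 0.17, 0, 0, 1.6, 0.0854]}}

```text
clock: 68.53
tool_pos: [0.4802, -0.0397, 0.0524]
tcp_rot: [-0.002, -0.037, 0.999, -0.0]
contact_force: [0.5, -1.3, -0.1]
grip_width: 1.002
finger_force: 0.0
```

```bash
python3 -c "
from h import *
go((.482,-.0393,-.01,94.3))"
```

```text
now [ 0.4802 -0.0397  0.0524] yawy 94.26349357210015 F [ 0.4772 -1.2506 -0.1389] w 0.08559446892858703 ff 0.0 t 68.525 j7 1.8307295031976976
[-2.1  0.3 62.4] mm [-0.02 -0.27 -0.04]
```

{"name": "drive_tool", "arguments": {"steps": [0, 0, 0.015, 0, 0, 0, 0.0854, 0, 0, 0.03, 0, 0, 0, 0.0854, 0, 0, 0.045, 0, 0, 0, 0.0854, 0, 0, 0.056, 0, 0, 0, 0.0854, 0, 0, 0.062, 0, 0, 0, 0.0854]}}

```text
clock: 69.15
tool_pos: [0.4817, -0.0397, -0.0087]
tcp_rot: [-0.0, -0.037, 0.999, -0.0]
contact_force: [-0.1, 0.0, 0.3]
grip_width: 1.002
finger_force: 0.0
```

{"name": "drive_tool", "arguments": {"steps": [0, 0, 0, 0, 0, 0, 0.06, 0, 0, 0, 0, 0, 0, 0.06, 0, 0, 0, 0, 0, 0, 0.06, 0, 0, 0, 0, 0, 0, 0.06, 0, 0, 0, 0, 0, 0, 0.06], "force": 30}}

```text
clock: 69.78
tool_pos: [0.4821, -0.0396, -0.0076]
tcp_rot: [0.0, -0.037, 0.999, 0.0]
contact_force: [-2.1, 0.6, 5.4]
grip_width: 0.79
finger_force: 34.1
```

{"name": "drive_tool", "arguments": {"steps": [0, 0, -0.005, 0, 0, 0, 0.06, 0, 0, -0.015, 0, 0, 0, 0.06, 0, 0, -0.03, 0, 0, 0, 0.06, 0, 0, -0.04, 0, 0, 0, 0.06, 0, 0, -0.04, 0, 0, 0, 0.06]}}

```text
clock: 70.4
tool_pos: [0.4829, -0.0395, 0.0332]
tcp_rot: [0.001, -0.037, 0.999, 0.0]
contact_force: [0.2, 0.3, -0.5]
grip_width: 0.785
finger_force: 33.7
```

{"name": "drive_tool", "arguments": {"steps": [0.015, 0.008, 0, 0, 0, 0, 0.06, 0.03, 0.016, 0, 0, 0, 0, 0.06, 0.044, 0.023, 0, 0, 0, 0, 0.06, 0.044, 0.023, 0, 0, 0, 0, 0.06, 0.044, 0.023, 0, 0, 0, 0, 0.06]}}

```text
clock: 71.03
tool_pos: [0.4369, -0.0199, 0.0322]
tcp_rot: [0.0, -0.037, 0.999, -0.0]
contact_force: [1.0, -0.6, -0.3]
grip_width: 0.781
finger_force: 33.7
```

{"name": "drive_tool", "arguments": {"steps": [0, 0, 0.01, 0, 0, 0, 0.06, 0, 0, 0.02, 0, 0, 0, 0.06, 0, 0, 0.028, 0, 0, 0, 0.06, 0, 0, 0.032, 0, 0, 0, 0.06, 0, 0, 0.033, 0, 0, 0, 0.06]}}

```text
clock: 71.65
tool_pos: [0.4362, -0.0201, -0.0013]
tcp_rot: [-0.0, -0.037, 0.999, -0.0]
contact_force: [0.0, 0.8, -0.4]
grip_width: 0.789
finger_force: 33.7
```

{"name": "drive_tool", "arguments": {"steps": [0, 0, 0.001, 0, 0, 0, 0.06, 0, 0, 0.0015, 0, 0, 0, 0.06, 0, 0, 0.002, 0, 0, 0, 0.06, 0, 0, 0.0025, 0, 0, 0, 0.06, 0, 0, 0.0025, 0, 0, 0, 0.06]}}

```text
clock: 72.28
tool_pos: [0.4364, -0.0199, -0.0034]
tcp_rot: [0.0, -0.037, 0.999, 0.0]
contact_force: [0.1, 0.4, -0.3]
grip_width: 0.786
finger_force: 33.9
```

{"name": "drive_tool", "arguments": {"steps": [0, 0, 0.0005, 0, 0, 0, 0.06, 0, 0, 0.001, 0, 0, 0, 0.06, 0, 0, 0.0015, 0, 0, 0, 0.06, 0, 0, 0.002, 0, 0, 0, 0.06, 0, 0, 0.002, 0, 0, 0, 0.06]}}

```text
clock: 72.9
tool_pos: [0.436, -0.02, -0.0055]
tcp_rot: [-0.0, -0.037, 0.999, 0.0]
contact_force: [-2.8, -0.3, 5.2]
grip_width: 0.788
finger_force: 36.3
```

{"name": "drive_tool", "arguments": {"steps": [0, 0, 0, 0, 0, 0, 0.0854, 0, 0, 0, 0, 0, 0, 0.0854, 0, 0, 0, 0, 0, 0, 0.0854, 0, 0, -0.02, 0, 0, 0, 0.0854, 0, 0, -0.06, 0, 0, 0, 0.0854]}}

```text
clock: 73.53
tool_pos: [0.4353, -0.0201, 0.0543]
tcp_rot: [-0.002, -0.037, 0.999, -0.0]
contact_force: [1.1, -1.0, -0.2]
grip_width: 0.994
finger_force: 0.0
```

{"name": "drive_tool", "arguments": {"steps": [-0.01, 0, -0.05, 0, 0, 0, 0.0854, -0.03, 0.02, -0.1, 0, 0, 0, 0.0854, -0.06, 0.06, -0.14, 0, 0, 0, 0.0854, -0.06, 0.11, -0.17, 0, 0, 0, 0.0854, -0.06, 0.13, -0.18, 0, 0, 0, 0.0854]}}

```text
clock: 74.15
tool_pos: [0.4874, 0.1179, 0.2366]
tcp_rot: [0.002, -0.039, 0.999, 0.001]
contact_force: [0.8, -1.4, -0.5]
grip_width: 0.999
finger_force: 0.0
```

{"name": "drive_tool", "arguments": {"steps": [0, 0.03, 0, 0, 0, 0, 0.0854, 0, 0.03, 0, 0, 0, 0, 0.0854, 0, 0.03, 0, 0, 0, 0, 0.0854, 0, 0.03, 0, 0, 0, 0, 0.0854, 0, 0.03, 0, 0, 0, 0, 0.0854]}}

```text
clock: 74.78
tool_pos: [0.4844, 0.1432, 0.2345]
tcp_rot: [-0.0, -0.037, 0.999, -0.0]
contact_force: [-0.2, 0.7, -0.6]
grip_width: 0.997
finger_force: 0.0
```

```bash
python3 - <<'E'
from h import *
go((.48,-.04,.1,95))
c=cam('top'); print('\n'.join(''.join('B' if (b-r>60) else '#' if r>150 else '+' if r>75 else '.' for b,g_,r in row.astype(int)) for row in c['frame'][220:262,230:285]))
c=cam('side'); f=c['frame'].astype(int); m=(f[...,1]-f[...,2]>20)&(f[...,1]-f[...,0]>5); m[:,:195]=0;m[:,275:]=0; m[:90]=0;m[190:]=0
st=cv2.connectedComponentsWithStats(m.astype(np.uint8))[2]; print([x.tolist() for x in st[1:] if x[4]>10])
M=Ro.from_euler('z',-3.5,degrees=True)
for yb in(.066,.022,-.022,-.066):
    o=M.apply([0,yb,0])+[.488,.348,0]; q=np.array([proj(c,M.apply([x,0,0])+o+[0,0,z]) for x in(-.045,.045) for z in(.086,.006)])
    print('expect',q.min(0).round(),(q.max(0)-q.min(0)).round())
s0=cv2.resize(cv2.imread('pics/side0.png'),(512,384),interpolation=cv2.INTER_AREA)
d=cv2.absdiff(c['frame'],s0).max(2)>50; d=cv2.morphologyEx(d.astype(np.uint8),cv2.MORPH_OPEN,np.ones((2,2))); d[:160]=0
print([x.tolist() for x in cv2.connectedComponentsWithStats(d)[2][1:] if x[4]>6])
E
```

```text
now [0.4844 0.1432 0.2345] yawy 94.1847123906482 F [-0.1895  0.7233 -0.5984] w 0.08514663969317506 ff 0.0 t 74.775 j7 1.3083351270220247
[  17.7 -182.4  134.5] mm [-0.01 -0.01 -0.82]
.......................................................
.......................................................
.......................................................
.......................................................
.......................................................
.......................................................
.......................................................
.......................................................
.......................................................
.......................................................
.......................................................
.......................................................
.......................................................
.......................................................
.......................................................
..............BBBBBBBBBBBBBBBBBBBBBBBBB................
....BBBBBBBBBBBBBBBBB
[... 924 characters left out ...]
......
.....BBBBBBBBBBBBBBBBBBBBBBBBBBBBBBBBBBB...............
.....BBBBBBBBBBBBBBBBBBBBBBBBBBBBBBBBBBB...............
.....BBBBBBBBBBBBBBBBBBBBBBBBBBBBBBBBBBB...............
.....BBBBBBBBBBBBBBBBBBBBBBBBBBBBBBBBBB................
.....BBBBBBBBBBBBBBBBBBBBBBBBBBB.......................
.......................................................
.......................................................
.......................................................
.......................................................
[[220, 114, 29, 39, 850]]
expect [226. 114.] [23. 19.]
expect [224. 120.] [23. 19.]
expect [222. 127.] [24. 19.]
expect [220. 134.] [24. 20.]
[[207, 198, 12, 20, 217], [252, 207, 7, 8, 41]]
```

```bash
python3 -c "
from workcell import robot
print(robot.job_done())"
```

```text
the job is handed in; nothing more can be done
None
```

The job is handed in at about 75 s: all four plates stand in their own bays, the cover is shut with the tab locked, the bystanders are unmoved, and the block lies on the mat, though it was knocked off mid-run and I put it back only after closing the cover.

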